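# Load a gravity-feed cell magazine, setting dummy first, and feed the dummy out

## Task

Load the cell feeder through the hopper mouth at its top: roll the waisted setting dummy off its loading shelf into the magazine slot first, then the two plain battery cells on top of it. Then push the feed slide fully in and let it spring back, once, so that the dummy rolls out into the pick-up pocket and the two cells stay stacked in the magazine.

Things in the scene. Friction and masses are not known exactly. Their poses are not given: they have to be found in the camera images.
- magazine: Cell feeder, fixed metal stand, 190 x 405 x 145 mm high with its slide. Origin on the worktop under the middle of its slot; x away from the robot, along the axes of the cells; y to the left, along the loading shelves; z up; turned by up to 0.25 rad. A gantry beam crosses over the worktop 0.58 m ahead of the robot, 0.55 m up: keep the wrist below or in front. 'Feeder x, y, z' below are in this frame, in mm.
- slot_floor (a point): Centre of the floor of the slot (feeder z 26). The slot is 37 wide in y and 143 long in x and holds three pieces, one on another. Its floor falls 9 degrees to the right, against the slide, so the lowest piece stays in until the slide pushes it left over the crest at y 20 and it rolls down an 8.5 degree run-out under the left shelf.
- mouth (a point): Centre of the open hopper mouth over the slot, feeder z 134, level with the shelf rails. 45 degree lips lead from its edges (y -30.5 and 30.5) down to the slot (y -18.5 and 18.5, z 122). A piece pushed past a mouth edge drops in by itself.
- left_seat (a point): Seat on the left shelf, feeder y 62, z 134 (the rail tops). A shelf is two level rails, x 42 to 70 and -42 to -70, nothing between; left one y 30.5 to 84. A seat is a pair of 2 mm ribs that stops a piece from rolling by itself; some 2 to 8 N sideways at mid-height roll it over. Fences at x -71.5 and 71.5, up to z 143, keep pieces square.
- right_inner_seat (a point): Inner seat of the right shelf, feeder y -62, z 134; the right shelf runs from y -30.5 to -183, built like the left one.
- right_outer_seat (a point): Outer seat of the right shelf, feeder y -147, z 134. A piece from here rolls over the inner seat on its way to the mouth.
- pocket (a point): Pick-up pocket: where the centre of a piece that was fed out comes to rest, feeder x 0, y 118, z 31, against the end stop of the run-out, beyond the end of the left shelf.
- dummy_center (a point): Centre (on the axis) of the setting dummy: steel bar of 33 mm diameter and 140 mm length with a waist of 22 mm diameter over its middle 40 mm, about 0.24 kg, free to roll. It starts on the left seat or the right inner seat, its x axis along the feeder's x, and turns about that axis as it rolls.
- cell_1_center (a point): Centre (on the axis) of a battery cell: plain round metal can, 33 mm diameter, 140 mm long, no waist, small terminal at one end, about 0.2 kg. It starts on the left seat or the right inner seat (the one without the dummy); its x axis lies along the feeder's x.
- cell_2_center (a point): Centre of the second battery cell, just like the first. It starts on the right outer seat.
- feed_slide (a joint): Feed slide at the foot of the slot: 0 m = out (rest), 0.038 m = fully in (stop). It moves to the feeder's +y and pushes the lowest piece out of the slot to the left. A spring (about 5 N at rest, 9 N fully in) returns it to 0 when let go; with pieces in the slot it takes up to about 15 N to push.
- push_plate (a point): Centre of the pushing face of the slide's black hand plate, right of the end of the right shelf; the face looks to the feeder's -y and is pushed to +y. At rest it is at feeder y -250; the plate is 50 mm wide (x -25 to 25), 10 mm thick, from z 24 to z 108; this point is at z 75.
Things that resemble listed ones, but are neither listed nor needed, are in the scene too. Leave any orange or turquoise look-alike of the part that bears cell_2_center alone.

How it is judged:
By the outcome, as a careful person would: the job done as asked, in the order asked, and still so for the second after the job is handed in, with the robot touching nothing.
It also fails if it takes over 61 s, if anything falls off the work surface, if the arm or the gripper's body presses on something with over 40 N, if the wrist force passes 120 N, or if a joint passes its speed limit or range.

## Robot

A 6-joint arm with a two-finger parallel gripper is mounted at the origin on a cart in front of the work surface, level with it; the furniture and walls round the work are solid. World frame = base frame: x ahead of the robot, y to its left, z up, the work surface at z = 0. Lengths are in m, angles in rad, forces in N, time in s.
With the tool pointing down it reaches from about 0.375 to 0.9 m from the base axis. Payload 3.1 kg.
Tool frame: the origin (TCP) lies midway between the tips of the shut fingers; the grasp point (between the pads) lies ctrl.tcp_to_grasp behind it (ctrl.tcp_to_grasp is the distance from the TCP to the grasp point, in m); z points along the fingers, y is the direction in which the jaws open and shut (so a half turn about z gives the same grasp; the last joint's range is limited). The gripper opens to 85 mm and grips with 20 to 120 N. Pads are 22 mm wide; open, the fingers measure 114 mm over their backs; the gripper's body (76 mm by 85 mm) begins 54 mm behind the grasp point. The pads swing forward as they close: fully open they stand 13 mm farther back than shut.
Start: joints at [1.103, 0.527, 1.433, -0, 1.181, -0.178], TCP at [0.178, 0.599, 0.194] pointing down, gripper open.
Joint ranges: [-3.08, 3.08], [-0.75, 2.2], [0.22, 2.44], [-1.43, 4.57], [0, 2.65], [-2.85, 2.85]. Speed limits (rad/s): [2.79, 2.79, 3.14, 3.14, 3.14, 3.14].

## Interface

Orientations are given as a unit quaternion [x, y, z, w].
In Python, from workcell import ctrl gives the robot as it stands.
- The arm moves only by the tool arm_command, never from a script. Its argument "commands" is a list of rows, each an object of numbers: "grip": the opening in per cent of the stroke, from 0 (shut) to 100 (fully open); "tx", "ty", "tz": the shift along the tool's x, y, z in m; "wx", "wy", "wz": the turn, a rotation vector about the tool's x, y, z in degrees. In form: [{"grip": .., "tx": .., "ty": .., "tz": .., "wx": .., "wy": .., "wz": ..}, ...]. A call has exactly 5 rows; each row is the pose to reach, as a shift and turn from the pose commanded when the call began, along the tool's axes at that moment; what a row does not reach only later rows make up. A row lasts 1/10 s, in which the tool goes at most 50 mm and 8.59 degrees, less where a joint would pass 70% of its speed; a pose out of reach is approached as far as the arm can. A call with a gripper value outside its range is refused whole. The fingers move at their own pace and stop on an object; "force" is the grip in N (left out, the last holds). Time passes only in rows, so rows that repeat a pose let the fingers close, or fill a call up. It gives the time, the measured TCP pose, the force and the opening at its end, in the units of the state.
- ctrl.state(): the state, without advancing time (a new reading comes with each control period).
- ctrl.snapshot(name): name is "side" or "top"; returns a dict with "color" (420x560x3 uint8, blue, green, red), "vfov" (degrees; the focal length in pixels is half the picture's height over the tangent of half this angle, whatever the lens; pixels are square), "cx", "cy" (the principal point, pixels), "eye" and "attitude" of the camera in the world. Camera axes: x right, y down, z forward; pixel columns grow to the right and rows downward; lengths in m; the calibration is good to about 2 mm. A picture is of the moment at which its call begins. There is no depth.
- ctrl.sign_off(): hands the job in, once; it reports no verdict.
Trained networks look in the newest picture that a camera, given by its name, has taken for a name from the list of things; names that differ only in an ending like _2 or _b are one class to them, and where a whole thing is asked for, a point or a joint stands for the part that bears it (a point fixed in the world has none). Each returns a list of dicts, best first, with "confidence" (0 to 1); they miss things now and then, are a little off and sometimes report something else, mostly with a low value. They report only what shows in the picture. A call takes as long as a camera call. They do not tell look-alikes from the thing itself.
- ctrl.find_in(camera, query): "xyz" ([x, y, z] in m, in world coordinates, good to about 4 mm: the middle of the surface that is visible of it).
- ctrl.silhouettes(camera, query): "pixels" (420x560 bool, what is visible of it).
The state is a dict: "time": time; "qpos": joint angles; "joint_velocities": joint speeds; "effort": joint torques, N m; "ee_pos": TCP position; "tcp_rot": TCP orientation; "force": force on the tool from outside, world axes, zero at the start; "ft_torque": the same for the moment, N m; "finger_gap": finger opening in m.
Only numpy, scipy, OpenCV 4.12 (cv2) and the standard library are available. Lean on these libraries where they do the work, as an engineer would, in place of code of your own. Each camera call takes 0.05 s, during which the arm holds its last target.

## Working session

There is one attempt and no reset: what is moved stays moved. The work goes in short steps, Python scripts to look and compute and a tool call to move; the robot and the scene stay as the last step left them, time stands still between calls to the robot, and variables do not carry over. Pictures are saved under pics/ and viewed, and the job is handed in when it is done.

Besides the shell and the picture viewer there is one more tool, called after "Request:" as name(argument=value, ...), one argument or row to a line, values as JSON. arm_command: Moves the arm, as the interface text tells. Its arguments: {"type":"object","properties":{"commands":{"type":"array","items":{"type":"object","properties":{"grip":{"type":"number"},"tx":{"type":"number"},"ty":{"type":"number"},"tz":{"type":"number"},"wx":{"type":"number"},"wy":{"type":"number"},"wz":{"type":"number"}}}},"force":{"type":"number"}},"required":["commands"]}

```bash
ls; mkdir -p pics
cat > h.py <<'E'
import numpy as np, cv2
from scipy.spatial.transform import Rotation as R
from workcell import ctrl
def snap(n,f):
    s=ctrl.snapshot(n); cv2.imwrite('pics/'+f,s['color']); return s
def K(s):
    f=s['color'].shape[0]/2/np.tan(np.radians(s['vfov'])/2); return f,s['cx'],s['cy']
def rot(s):
    a=np.array(s['attitude'],float); return a if a.shape==(3,3) else R.from_quat(a).as_matrix()
def proj(s,p):
    f,cx,cy=K(s); q=rot(s).T@(np.array(p)-s['eye']); return np.array([cx+f*q[0]/q[2],cy+f*q[1]/q[2]])
def onz(s,u,v,z):
    f,cx,cy=K(s); d=rot(s)@np.array([(u-cx)/f,(v-cy)/f,1]); e=np.array(s['eye']); return e+d*(z-e[2])/d[2]
E
python3 - <<'E'
from h import *
print(ctrl.state()); print(ctrl.tcp_to_grasp)
for n in ('side','top'):
    s=snap(n,n+'0.png'); print(n,{k:s[k] for k in s if k!='color'})
    for q in ['magazine','dummy_center','cell_1_center','feed_slide','push_plate','mouth','left_seat','right_inner_seat','right_outer_seat','slot_floor','pocket']:
        try:
            for d in ctrl.find_in(n,q)[:5]: print(q,np.round(d['xyz'],3),round(d['confidence'],2),np.round(proj(s,d['xyz'])))
        except Exception as e: print(q,e)
E
```

```text
pics
{'time': 0.0, 'qpos': array([ 1.10351841e+00,  5.28459515e-01,  1.43395716e+00,  3.09134941e-06,
        1.18137276e+00, -1.78489106e-01]), 'joint_velocities': array([-4.20445151e-05, -1.68557205e-03,  9.69354203e-05,  1.01802166e-03,
       -2.39229623e-03,  2.20101937e-04]), 'effort': array([ 1.14545583e-04, -4.42349946e+01, -1.78022522e+01, -2.47319131e-04,
        8.59510998e-03, -2.46893652e-07]), 'ee_pos': array([0.17758451, 0.59838698, 0.19312034]), 'tcp_rot': array([ 1.43893657e-01,  9.89592547e-01, -1.04117574e-03, -3.49876935e-04]), 'force': array([-1.15438928, -0.57366213, -0.00147604]), 'ft_torque': array([5.54335118e-04, 9.25481183e-05, 1.13555453e-02]), 'finger_gap': 0.0853216991307196}
0.0187
side {'vfov': 45.76465258146291, 'cx': 282.5576141423177, 'cy': 210.7787202552609, 'eye': array([0.37252352, 0.847979  , 0.72468211]), 'attitude': array([-0.07435757,  0.87631291, -0.47457025,  0.03646518])}
magazine [0.455 0.038 0.026] 0.85 [305. 276.]
dummy_center [0.465 0.061 0.158] 0.72 [300. 232.]
dummy_center [0.456 0.041 0.026] 0.54 [304. 277.]
cell_1_center [ 0.456 -0
[... 588 characters left out ...]
cy': 209.78296130020468, 'eye': array([ 0.34308387, -0.0560114 ,  1.19767667]), 'attitude': array([-0.70420401,  0.7047371 , -0.06181653,  0.06017513])}
magazine [ 0.452 -0.022  0.03 ] 0.63 [266. 242.]
dummy_center [0.467 0.05  0.163] 0.66 [237. 231.]
feed_slide [ 0.452 -0.215  0.057] 0.71 [332. 241.]
push_plate [ 0.45  -0.212  0.057] 0.83 [331. 241.]
push_plate [ 0.448 -0.022  0.028] 0.46 [266. 243.]
mouth [ 0.45  -0.023  0.028] 0.91 [266. 242.]
mouth [ 0.448 -0.216  0.055] 0.46 [332. 242.]
left_seat [ 0.446 -0.021  0.028] 0.72 [265. 244.]
right_outer_seat [ 0.453 -0.025  0.027] 0.65 [266. 241.]
slot_floor [ 0.45  -0.022  0.025] 0.98 [266. 242.]
pocket [ 0.449 -0.023  0.024] 0.6 [266. 243.]
```

View pics/side0.png

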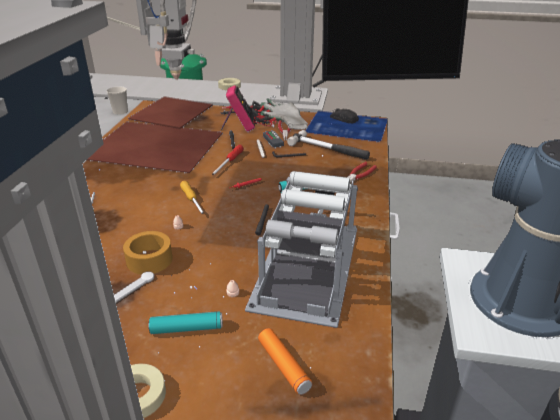

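View pics/top0.png

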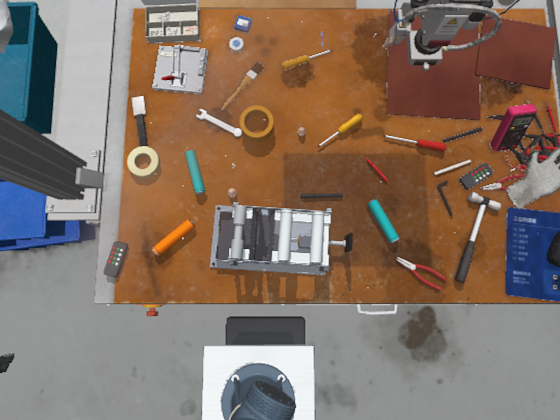

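Run:
```python
import cv2,numpy as np
a=cv2.imread('pics/side0.png')[160:330,210:380]; cv2.imwrite('pics/side0c.png',cv2.resize(a,None,fx=3.5,fy=3.5,interpolation=2))
a=cv2.imread('pics/top0.png')[180:310,180:360]; cv2.imwrite('pics/top0c.png',cv2.resize(a,None,fx=4.4,fy=4.4,interpolation=2))
```

```text
(no output)
```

View pics/side0c.png

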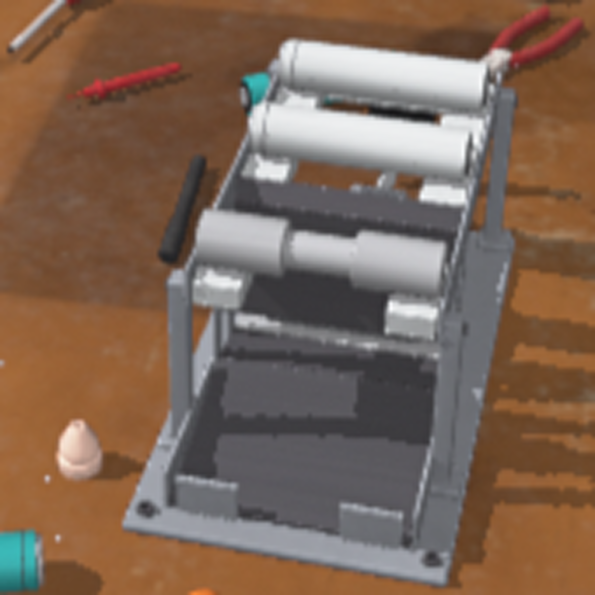

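View pics/top0c.png

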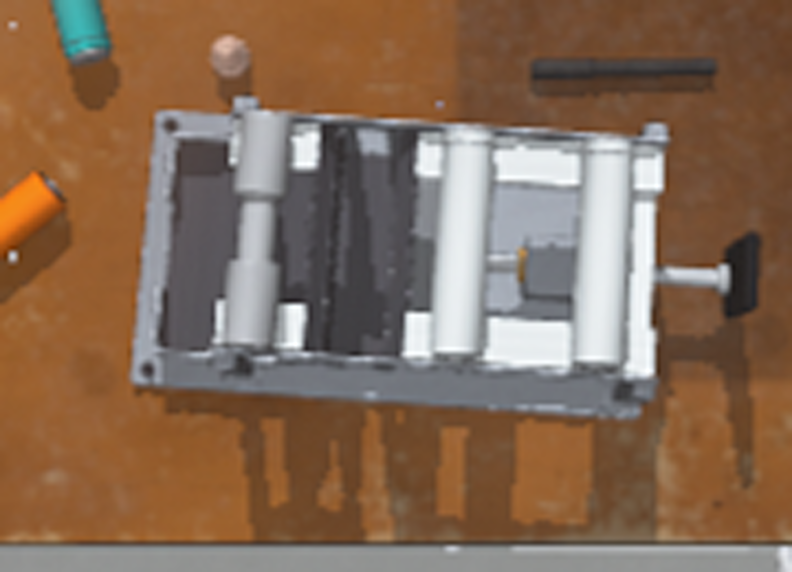

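The dummy, with its waist, sits on the left seat: side (300,232), top (238,233). The two white cells are on the right seats: top (285,235) and (317,237). The orange and turquoise bars lie off the feeder (top (174,238), (195,172), (383,221)) and are the look-alikes. Next I fit the feeder pose from the pieces.

```bash
cat > fit.py <<'E'
from h import *
from scipy.optimize import least_squares
def ends(mask):
    ys,xs=np.nonzero(mask); r=cv2.minAreaRect(np.c_[xs,ys].astype(np.float32)); return r
E
python3 - <<'E'
from fit import *
S={}
for n in ('top','side'):
    s=snap(n,n+'1.png'); S[n]=s
    for q in ['dummy_center','cell_1_center','magazine','push_plate']:
        for d in ctrl.silhouettes(n,q)[:6]:
            m=d['pixels'].astype(np.uint8)
            if m.sum()<10: continue
            print(n,q,round(d['confidence'],2),m.sum(),[np.round(v,1) for v in ends(m)])
# hand-read from the crops
t=lambda u,v:(180+u/4.4,180+v/4.4); 
s=S['top']
# fit pose from top crop endpoints: (u,v) axis ends
obs={(70,62):t(266,112),(-70,62):t(249,346),(70,-62):t(467,126),(-70,-62):t(456,355),(70,-147):t(608,138),(-70,-147):t(599,362)}
def P(p,x,y,z):
    c,si=np.cos(p[2]),np.sin(p[2]); return [p[0]+(c*x-si*y)/1e3,p[1]+(si*x+c*y)/1e3,z/1e3]
def f(p):
    r=[]
    for (x,y),uv in obs.items(): r+=list(proj(s,P(p,x,y,150))-uv)
    return r
o=least_squares(f,[.45,-.02,0]); print(o.x,np.round(o.fun,1))
# side
t2=lambda u,v:(210+u/3.5,160+v/3.5)
for nm,k in dict(postL=(0,0,0)).items(): pass
for (x,y) in obs: print((x,y),np.round((proj(S['side'],P(o.x,x,y,150))-[210,160])*3.5))
print('plate',proj(s,P(o.x,0,-250,108)),(proj(s,P(o.x,0,-250,108))-180)*4.4)
E
```

```text
top dummy_center 0.85 579 [array([237.6, 231.6]), array([12.2, 53.4]), np.float64(4.8)]
top cell_1_center 0.69 665 [array([284.5, 234.6]), array([13.1, 53.3]), np.float64(4.4)]
top magazine 0.84 5760 [array([281.4, 238.8]), array([140.1,  67.6]), np.float64(3.7)]
top push_plate 0.9 302 [array([312.1, 237.5]), array([78.1, 26. ]), np.float64(0.8)]
side dummy_center 0.65 1096 [array([301.3, 232.3]), array([71.8, 17.4]), np.float64(7.8)]
side cell_1_center 0.88 957 [array([312.6, 199.7]), array([64.2, 15.2]), np.float64(7.5)]
side magazine 0.68 9459 [array([304.5, 248.4]), array([ 97.2, 145.6]), np.float64(9.9)]
[ 0.46286881 -0.01551726 -0.0587731 ] [ 0.   0.5 -0.1 -0.4  0.4 -0.  -0.   0.3 -0.1 -1.  -0.2  0.6]
(70, 62) [197. 233.]
(-70, 62) [439. 266.]
(70, -62) [246. 123.]
(-70, -62) [466. 151.]
(70, -147) [275.  59.]
(-70, -147) [482.  84.]
plate [352.82177745 240.10744627] [760.41582079 264.47276361]
```

```bash
cat > go.py <<'E'
from h import *
import sys
O=np.array([0.4629,-0.0155]); YAW=-0.0588
def F2W(x,y,z):
    c,s=np.cos(YAW),np.sin(YAW); x,y,z=x/1e3,y/1e3,z/1e3
    return np.array([O[0]+c*x-s*y,O[1]+s*x+c*y,z])
def W2F(p):
    c,s=np.cos(YAW),np.sin(YAW); d=np.array(p[:2])-O
    return np.array([c*d[0]+s*d[1],-s*d[0]+c*d[1],p[2]])*1e3
c,s=np.cos(YAW),np.sin(YAW)
RT=np.array([[-s,c,0],[c,s,0],[0,0,-1]]).T.copy()
RT=np.column_stack([[-s,c,0],[c,s,0],[0,0,-1]])
def to(x,y,z):
    st=ctrl.state(); R0=R.from_quat(st['tcp_rot'])
    d=R0.inv().apply(F2W(x,y,z)-st['ee_pos']); w=(R0.inv()*R.from_matrix(RT)).as_rotvec(degrees=True)
    print('feeder now',np.round(W2F(st['ee_pos']),1),'shift mm',np.round(d*1e3,1),'turn',np.round(w,1),'t',round(st['time'],2),'F',np.round(st['force'],1),'gap',round(st['finger_gap'],4),'q',np.round(st['qpos'],2))
if __name__=='__main__': to(*map(float,sys.argv[1:4]))
E
python3 go.py 0 115 194
```

```text
feeder now [-320.5  596.8  194.1] shift mm [-4.219e+02 -3.960e+02  1.000e-01] turn [ 0.  -0.  76.8] t 1.7 F [-0.4  0.2  0.1] gap 0.0851 q [ 1.1   0.53  1.43 -0.    1.18 -0.18]
```

Request:
arm_command(
  commands=[
    {"grip": 52,"tx": -0.034,"ty": -0.032,"tz": 0,"wx": 0,"wy": 0,"wz": 8},
    {"grip": 52,"tx": -0.068,"ty": -0.064,"tz": 0,"wx": 0,"wy": 0,"wz": 16},
    {"grip": 52,"tx": -0.102,"ty": -0.096,"tz": 0,"wx": 0,"wy": 0,"wz": 24},
    {"grip": 52,"tx": -0.136,"ty": -0.128,"tz": 0,"wx": 0,"wy": 0,"wz": 32},
    {"grip": 52,"tx": -0.17,"ty": -0.16,"tz": 0,"wx": 0,"wy": 0,"wz": 40},
  ],
  force=40,
)

```text
time: 2.2
ee_pos: [0.2961, 0.3959, 0.1943]
tcp_rot: [0.476, 0.879, 0.0, 0.0]
force: [0.6, 0.3, -0.2]
finger_gap: 0.0447
```

```bash
python3 go.py 0 115 194
```

```text
feeder now [-190.7  400.9  194.3] shift mm [-3.432e+02 -1.690e+01  3.000e-01] turn [ 0.  -0.  36.5] t 2.2 F [ 0.6  0.3 -0.2] gap 0.0447 q [ 0.7   0.35  1.75 -0.    1.03  0.12]
```

Request:
arm_command(
  commands=[
    {"grip": 52,"tx": -0.044,"ty": -0.002,"tz": 0,"wx": 0,"wy": 0,"wz": 7.3},
    {"grip": 52,"tx": -0.088,"ty": -0.004,"tz": 0,"wx": 0,"wy": 0,"wz": 14.6},
    {"grip": 52,"tx": -0.132,"ty": -0.006,"tz": 0,"wx": 0,"wy": 0,"wz": 22},
    {"grip": 52,"tx": -0.176,"ty": -0.008,"tz": 0,"wx": 0,"wy": 0,"wz": 29.2},
    {"grip": 52,"tx": -0.22,"ty": -0.01,"tz": 0,"wx": 0,"wy": 0,"wz": 36.5},
  ],
)

```text
time: 2.7
ee_pos: [0.4092, 0.2067, 0.1944]
tcp_rot: [0.727, 0.686, 0.0, 0.0]
force: [0.5, 0.7, 0.0]
finger_gap: 0.0443
```

```bash
python3 go.py 0 115 194
```

```text
feeder now [-66.7 218.7 194.4] shift mm [-103.7   66.6    0.5] turn [ 0.1 -0.   0. ] t 2.7 F [0.5 0.7 0. ] gap 0.0443 q [0.22 0.3  1.84 0.   1.   0.28]
```

Request:
arm_command(
  commands=[
    {"grip": 52,"tx": -0.036,"ty": 0.023,"tz": 0,"wx": 0,"wy": 0,"wz": 0},
    {"grip": 52,"tx": -0.072,"ty": 0.046,"tz": 0,"wx": 0,"wy": 0,"wz": 0},
    {"grip": 52,"tx": -0.102,"ty": 0.066,"tz": 0.01,"wx": 0,"wy": 0,"wz": 0},
    {"grip": 52,"tx": -0.102,"ty": 0.066,"tz": 0.035,"wx": 0,"wy": 0,"wz": 0},
    {"grip": 52,"tx": -0.102,"ty": 0.066,"tz": 0.05,"wx": 0,"wy": 0,"wz": 0},
  ],
)

```text
time: 3.2
ee_pos: [0.4693, 0.1015, 0.1432]
tcp_rot: [0.727, 0.687, -0.0, -0.0]
force: [-1.3, 0.3, 0.3]
finger_gap: 0.0448
```

Run:
```python
from go import *
to(0,115,140)
s=snap('side','s2.png')
a=s['color'][130:330,200:400]; cv2.imwrite('pics/s2c.png',cv2.resize(a,None,fx=3,fy=3,interpolation=2))
```

```text
feeder now [ -0.5 117.1 143.2] shift mm [-2.1  0.5  3.2] turn [-0.   0.   0.2] t 3.2 F [-1.3  0.3  0.3] gap 0.0448 q [-0.02  0.41  1.84 -0.    0.89  0.04]
```

View pics/s2c.png

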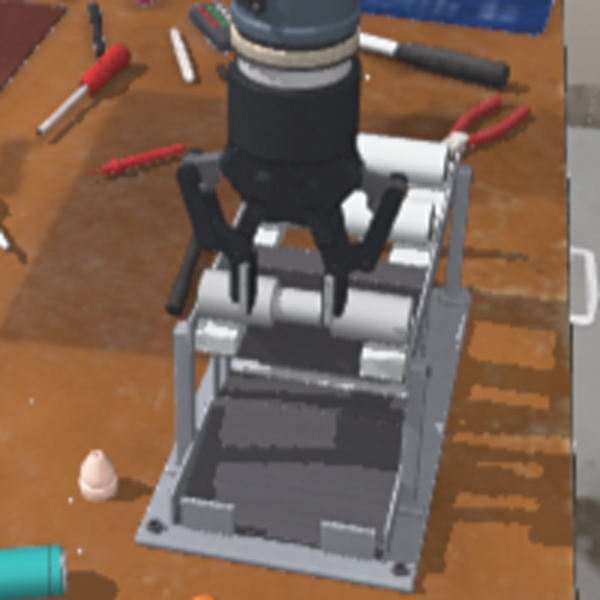

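The side picture shows both fingertips at (283,230) and (313,232), on either side of the waist and behind the dummy. I go a little lower, then push slowly.

Request:
arm_command(
  commands=[
    {"grip": 52,"tx": -0.008,"ty": 0,"tz": 0.009,"wx": 0,"wy": 0,"wz": 0},
    {"grip": 52,"tx": -0.018,"ty": 0,"tz": 0.009,"wx": 0,"wy": 0,"wz": 0},
    {"grip": 52,"tx": -0.026,"ty": 0,"tz": 0.009,"wx": 0,"wy": 0,"wz": 0},
    {"grip": 52,"tx": -0.032,"ty": 0,"tz": 0.009,"wx": 0,"wy": 0,"wz": 0},
    {"grip": 52,"tx": -0.037,"ty": 0,"tz": 0.009,"wx": 0,"wy": 0,"wz": 0},
  ],
)

```text
time: 3.75
ee_pos: [0.4672, 0.0652, 0.1358]
tcp_rot: [0.726, 0.688, 0.0, 0.001]
force: [-0.3, -0.3, 0.1]
finger_gap: 0.0442
```

Run:
```python
from go import *
to(0,55,134)
s=snap('side','s3.png')
a=s['color'][130:330,200:400]; cv2.imwrite('pics/s3c.png',cv2.resize(a,None,fx=3,fy=3,interpolation=2))
```

```text
feeder now [ -0.4  80.9 135.8] shift mm [-25.9   0.3   1.8] turn [0.1 0.  0.3] t 3.75 F [-0.3 -0.3  0.1] gap 0.0442 q [-0.1   0.41  1.87 -0.    0.86 -0.05]
```

View pics/s3c.png

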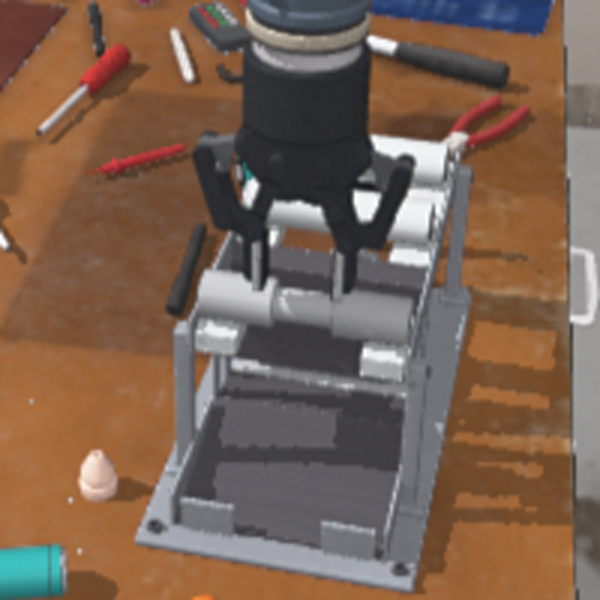

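Run:
```python
from go import *
s=dict(vfov=45.76465258146291,cx=282.5576141423177,cy=210.7787202552609,eye=np.array([0.37252352,0.847979,0.72468211]),attitude=np.array([-0.07435757,0.87631291,-0.47457025,0.03646518]),color=np.zeros((420,560,3)))
P=lambda *p: np.round((proj(s,F2W(*p))-[200,130])*3)
for z in (135,145,155,167,180): print(z,P(27,81,z),P(-27,81,z), P(27,81+10,z))
print('old',[P(27,117,z) for z in (143,150,160,170)])
print('dummy top', P(27,62,167),P(27,78.5,150),P(27,62,150))
# ends
st=ctrl.state(); print(st['time'],W2F(st['ee_pos']),st['force'],R.from_quat(st['tcp_rot']).as_matrix().round(3))
```

```text
135 [255. 333.] [336. 344.] [252. 341.]
145 [255. 320.] [336. 332.] [252. 329.]
155 [256. 308.] [337. 319.] [252. 317.]
167 [256. 293.] [338. 304.] [252. 302.]
180 [256. 276.] [338. 288.] [252. 285.]
old [array([243., 355.]), array([243., 347.]), array([243., 334.]), array([243., 321.])]
dummy top [262. 277.] [256. 312.] [262. 298.]
3.8 [ -0.39407357  80.39863499 135.6980935 ] [ 0.5960359  -1.66587578 -0.22973405] [[ 0.054  0.999  0.001]
 [ 0.999 -0.054 -0.001]
 [-0.     0.001 -1.   ]]
```

Run:
```python
from go import *
s=snap('top','t4.png')
a=s['color'][180:310,180:360]; cv2.imwrite('pics/t4c.png',cv2.resize(a,None,fx=4.4,fy=4.4,interpolation=2))
P=lambda *p: np.round((proj(s,F2W(*p))-[180,180])*4.4)
print(P(0,81,140),P(27,81,140),P(-27,81,140),P(27,70,140))
a=cv2.imread('pics/s3.png')[190:260,260:340]; cv2.imwrite('pics/s3d.png',cv2.resize(a,None,fx=8,fy=8,interpolation=0))
```

```text
[228. 228.] [231. 184.] [225. 272.] [249. 185.]
```

View pics/t4c.png

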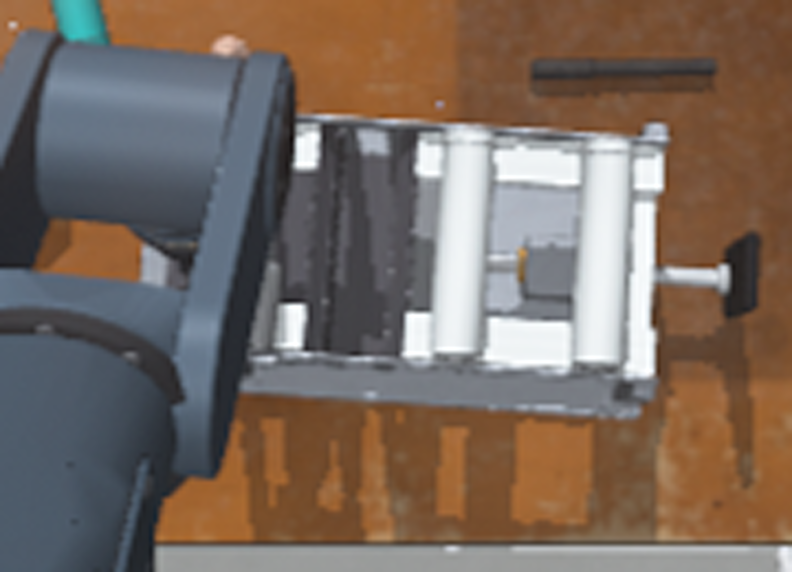

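View pics/s3d.png

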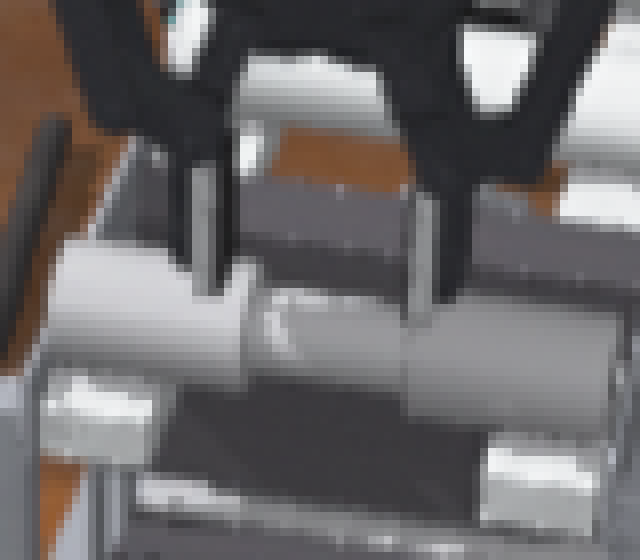

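Run:
```python
from go import *
s=ctrl.snapshot('side'); t=ctrl.snapshot('top')
print('t',ctrl.state()['time'])
for n,c in (('side',s),('top',t)):
    print(n,'start tcp',proj(c,[.178,.598,.193]).round(),'base',proj(c,[0,0,0]).round(),'now',proj(c,ctrl.state()['ee_pos']).round())
    for z in (.2,.3,.4): print(z, proj(c,F2W(0,81,z*1000)).round())
cv2.imwrite('pics/s5.png',s['color'])
d=cv2.absdiff(s['color'],cv2.imread('pics/s3.png')); print(d.max())
```

```text
t 3.95
side start tcp [525. 558.] base [521. 299.] now [299. 243.]
0.2 [299. 215.]
0.3 [301. 169.]
0.4 [302. 116.]
top start tcp [  7. 348.] base [257. 402.] now [232. 232.]
0.2 [229. 229.]
0.3 [224. 224.]
0.4 [217. 217.]
91
```

View pics/s5.png

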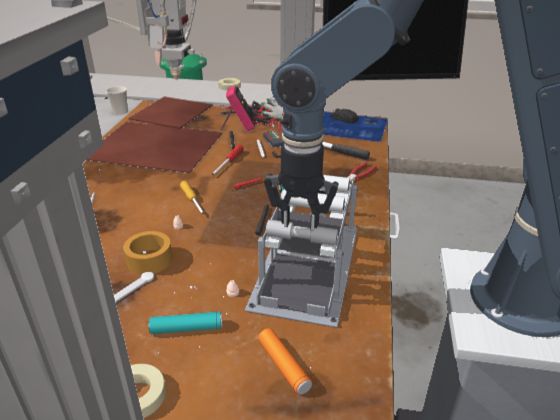

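View pics/t4.png

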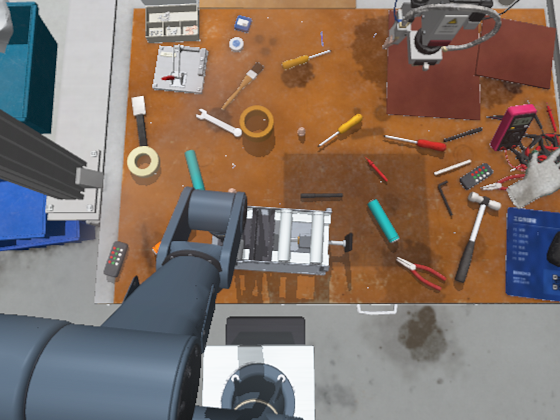

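Run:
```python
from go import *
to(0,55,134)
im=cv2.imread('pics/s5.png'); a=cv2.resize(im[180:260,250:350],None,fx=8,fy=8,interpolation=2)
s=dict(vfov=45.76465258146291,cx=282.5576141423177,cy=210.7787202552609,eye=np.array([0.37252352,0.847979,0.72468211]),attitude=np.array([-0.07435757,0.87631291,-0.47457025,0.03646518]),color=im)
P=lambda *p: tuple(int(v) for v in (proj(s,F2W(*p))-[250,180])*8+4)
y=W2F(ctrl.state()['ee_pos'])[1]
for x in (22,36,-22,-36):
    for k,z in enumerate((137,147,157,167)): cv2.circle(a,P(x,y+11,z),3,[(0,0,255),(0,128,255),(0,255,255),(0,255,0)][k],-1)
for x in (-70,-20,20,70):
    cv2.circle(a,P(x,62,167),3,(255,0,0),-1); cv2.circle(a,P(x,62,134),3,(255,0,255),-1)
cv2.imwrite('pics/s5d.png',a)
```

```text
feeder now [ -0.7  81.5 135.4] shift mm [-26.5   0.6   1.4] turn [ 0.  -0.   0.3] t 3.95 F [ 0.2 -0.  -0.2] gap 0.0447 q [-0.1   0.42  1.87  0.    0.86 -0.04]
```

View pics/s5d.png

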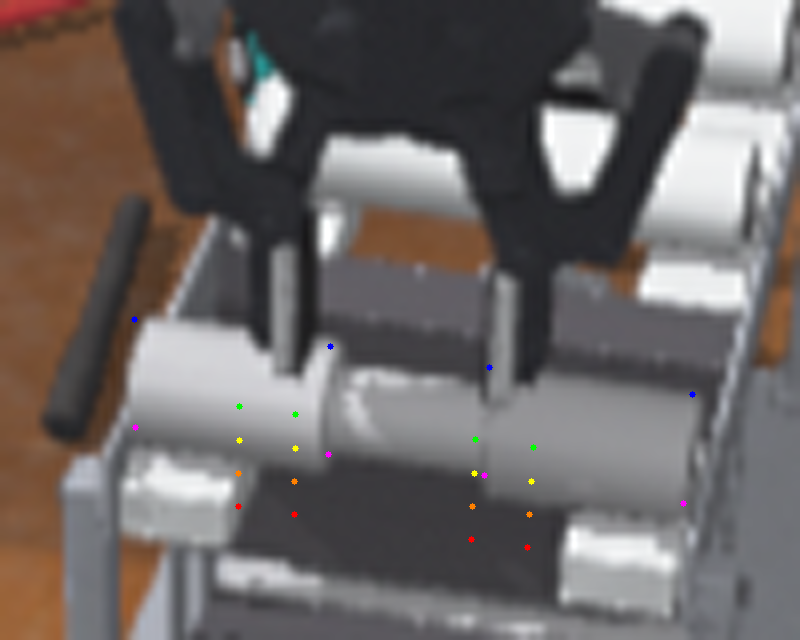

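The picture disagrees with the reported pose. The fingertips at (284,226) and (313,229) lie above the dummy's top edge, as if about 30 mm higher than the TCP, and nothing has been touched. I back off to y 117 and go lower where it is free, then look again.

Request:
arm_command(
  commands=[
    {"grip": 52,"tx": 0.018,"ty": 0,"tz": 0,"wx": 0,"wy": 0,"wz": 0},
    {"grip": 52,"tx": 0.036,"ty": 0,"tz": 0,"wx": 0,"wy": 0,"wz": 0},
    {"grip": 52,"tx": 0.038,"ty": 0,"tz": 0.01,"wx": 0,"wy": 0,"wz": 0},
    {"grip": 52,"tx": 0.038,"ty": 0,"tz": 0.026,"wx": 0,"wy": 0,"wz": 0},
    {"grip": 52,"tx": 0.038,"ty": 0,"tz": 0.03,"wx": 0,"wy": 0,"wz": 0},
  ],
)

```text
time: 4.45
ee_pos: [0.4674, 0.1038, 0.1035]
tcp_rot: [0.725, 0.688, -0.001, -0.001]
force: [-0.7, -0.4, -0.1]
finger_gap: 0.0446
```

```bash
cat > look.py <<'E'
from go import *
import sys
def look(name,box=(250,180,350,260),k=8,cam='side',pts=()):
    s=snap(cam,name+'.png'); x0,y0,x1,y1=box
    a=cv2.resize(s['color'][y0:y1,x0:x1],None,fx=k,fy=k,interpolation=2)
    for p in pts:
        u=(proj(s,F2W(*p))-[x0,y0])*k+k/2; cv2.circle(a,tuple(int(v) for v in u),3,(0,0,255),-1)
    cv2.imwrite('pics/'+name+'c.png',a); return s
E
python3 - <<'E'
from look import *
to(0,117,105)
y,z=W2F(ctrl.state()['ee_pos'])[1:]
look('s6',pts=[(x,y+11,z) for x in (-36,-22,22,36)])
E
```

```text
feeder now [ -2.5 119.4 103.5] shift mm [-2.4  2.5 -1.5] turn [-0.2  0.   0.4] t 4.45 F [-0.7 -0.4 -0.1] gap 0.0446 q [-0.02  0.48  1.88 -0.    0.79  0.04]
```

View pics/s6c.png

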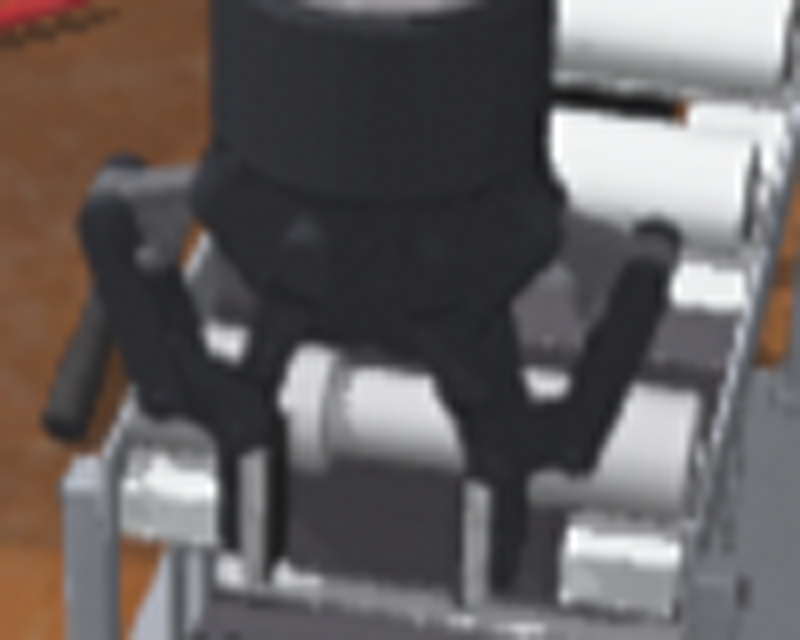

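Run:
```python
from look import *
s=dict(vfov=45.76465258146291,cx=282.5576141423177,cy=210.7787202552609,eye=np.array([0.37252352,0.847979,0.72468211]),attitude=np.array([-0.07435757,0.87631291,-0.47457025,0.03646518]),color=np.zeros((420,560,3)))
for u in ((265,582),(490,600)):
    for z in (.10,.12,.14,.16):
        print(u,z,W2F(onz(s,250+u[0]/8-.5,180+u[1]/8-.5,z)).round(1))
```

```text
(265, 582) 0.1 [ 33.3  74.  100. ]
(265, 582) 0.12 [ 27.8  99.  120. ]
(265, 582) 0.14 [ 22.2 124.1 140. ]
(265, 582) 0.16 [ 16.6 149.1 160. ]
(490, 600) 0.1 [-23.7  68.  100. ]
(490, 600) 0.12 [-27.5  93.3 120. ]
(490, 600) 0.14 [-31.2 118.5 140. ]
(490, 600) 0.16 [-35.  143.8 160. ]
```

Request:
arm_command(
  commands=[
    {"grip": 52,"tx": -0.004,"ty": 0.001,"tz": 0,"wx": 0,"wy": 0,"wz": 0},
    {"grip": 52,"tx": -0.008,"ty": 0.002,"tz": 0,"wx": 0,"wy": 0,"wz": 0},
    {"grip": 52,"tx": -0.012,"ty": 0.002,"tz": 0,"wx": 0,"wy": 0,"wz": 0},
    {"grip": 52,"tx": -0.016,"ty": 0.002,"tz": 0,"wx": 0,"wy": 0,"wz": 0},
    {"grip": 52,"tx": -0.02,"ty": 0.002,"tz": 0,"wx": 0,"wy": 0,"wz": 0},
  ],
)

```text
time: 5.0
ee_pos: [0.4699, 0.0832, 0.1054]
tcp_rot: [0.726, 0.688, 0.0, 0.0]
force: [0.4, 0.5, 0.4]
finger_gap: 0.0448
```

Run:
```python
from look import *
to(0,99,105)
look('s7')
```

```text
feeder now [  1.2  99.  105.4] shift mm [ 0.  -1.2  0.4] turn [0.  0.  0.3] t 5.0 F [0.4 0.5 0.4] gap 0.0448 q [-0.06  0.47  1.88 -0.    0.78 -0.01]
```

View pics/s7c.png

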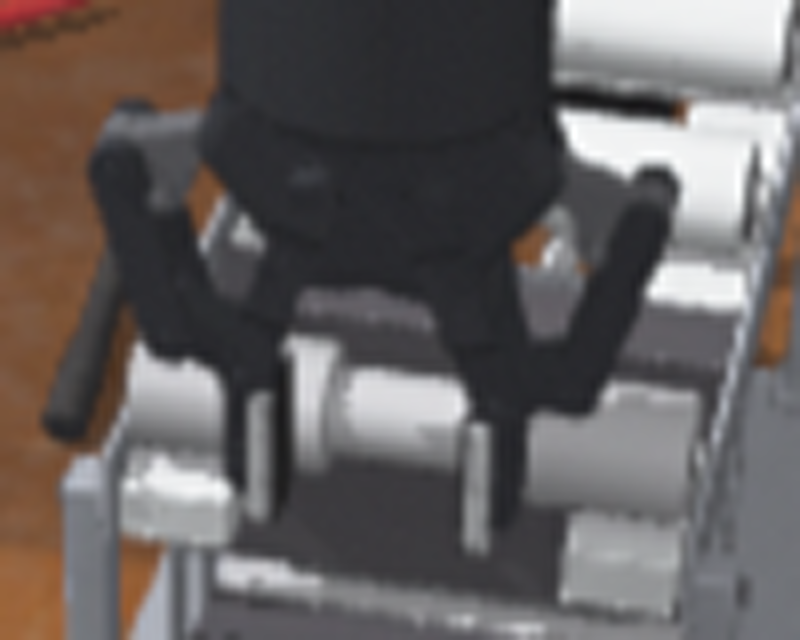

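Request:
arm_command(
  commands=[
    {"grip": 52,"tx": -0.003,"ty": -0.001,"tz": 0,"wx": 0,"wy": 0,"wz": 0},
    {"grip": 52,"tx": -0.006,"ty": -0.001,"tz": 0,"wx": 0,"wy": 0,"wz": 0},
    {"grip": 52,"tx": -0.009,"ty": -0.001,"tz": 0,"wx": 0,"wy": 0,"wz": 0},
    {"grip": 52,"tx": -0.012,"ty": -0.001,"tz": 0,"wx": 0,"wy": 0,"wz": 0},
    {"grip": 52,"tx": -0.014,"ty": -0.001,"tz": 0,"wx": 0,"wy": 0,"wz": 0},
  ],
)

```text
time: 5.55
ee_pos: [0.4682, 0.0698, 0.1052]
tcp_rot: [0.726, 0.688, 0.0, 0.0]
force: [0.1, 1.4, 1.2]
finger_gap: 0.0444
```

Run:
```python
from look import *
to(0,85,105)
look('s8')
```

```text
feeder now [  0.3  85.5 105.2] shift mm [-0.5 -0.3  0.2] turn [ 0.  -0.   0.3] t 5.55 F [0.1 1.4 1.2] gap 0.0444 q [-0.09  0.47  1.89  0.    0.78 -0.04]
```

View pics/s8c.png

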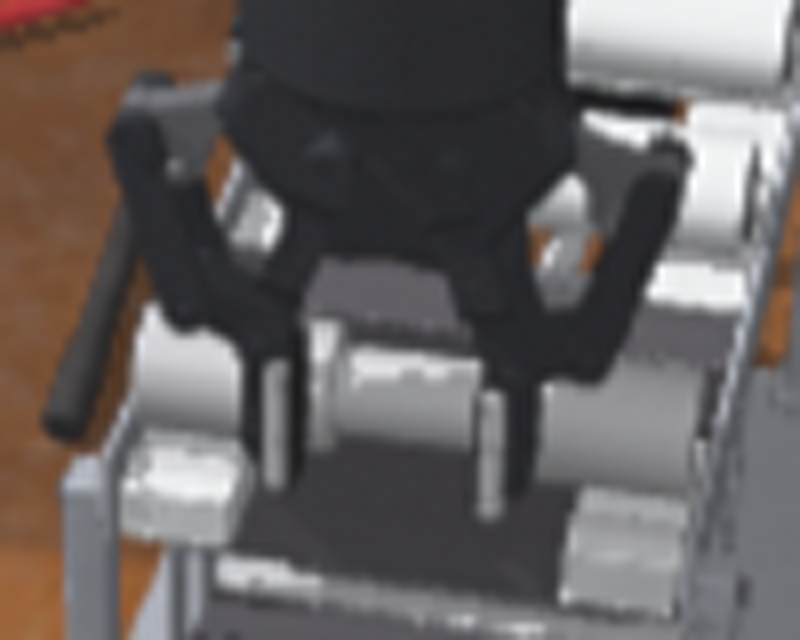

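Contact now shows: 1.4 N, and the dummy has started to move at reported y of about 88. So lateral positions are right, and only the tips sit about 28 mm above the reported z. I keep pushing.

Request:
arm_command(
  commands=[
    {"grip": 52,"tx": -0.003,"ty": 0,"tz": 0,"wx": 0,"wy": 0,"wz": 0},
    {"grip": 52,"tx": -0.007,"ty": 0,"tz": 0,"wx": 0,"wy": 0,"wz": 0},
    {"grip": 52,"tx": -0.011,"ty": 0,"tz": 0,"wx": 0,"wy": 0,"wz": 0},
    {"grip": 52,"tx": -0.015,"ty": 0,"tz": 0,"wx": 0,"wy": 0,"wz": 0},
    {"grip": 52,"tx": -0.019,"ty": 0,"tz": 0,"wx": 0,"wy": 0,"wz": 0},
  ],
)

```text
time: 6.1
ee_pos: [0.4669, 0.0504, 0.1051]
tcp_rot: [0.726, 0.688, -0.0, -0.0]
force: [0.3, -0.2, 0.4]
finger_gap: 0.044
```

Run:
```python
from look import *
to(0,52,105)
look('s9')
```

```text
feeder now [  0.2  66.  105.1] shift mm [-14.   -0.2   0.1] turn [-0.   0.   0.3] t 6.1 F [ 0.3 -0.2  0.4] gap 0.044 q [-0.13  0.47  1.9  -0.    0.77 -0.08]
```

View pics/s9c.png

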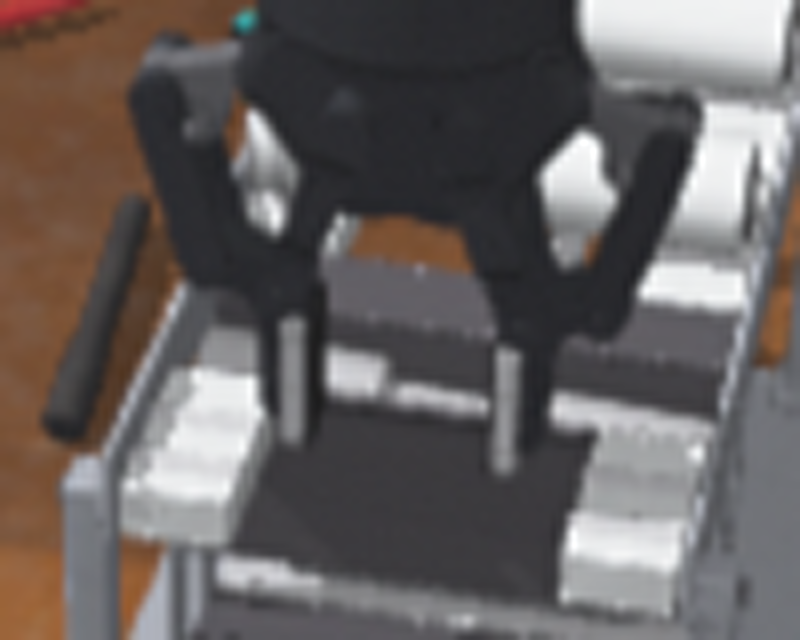

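The dummy has left the left shelf and is in the mouth. I go up and cross to between the two cells, with a look at the slot on the way.

Request:
arm_command(
  commands=[
    {"grip": 52,"tx": 0.005,"ty": 0,"tz": -0.025,"wx": 0,"wy": 0,"wz": 0},
    {"grip": 52,"tx": 0.005,"ty": 0,"tz": -0.06,"wx": 0,"wy": 0,"wz": 0},
    {"grip": 52,"tx": -0.01,"ty": 0,"tz": -0.08,"wx": 0,"wy": 0,"wz": 0},
    {"grip": 52,"tx": -0.05,"ty": 0,"tz": -0.08,"wx": 0,"wy": 0,"wz": 0},
    {"grip": 52,"tx": -0.09,"ty": 0,"tz": -0.08,"wx": 0,"wy": 0,"wz": 0},
  ],
)

```text
time: 6.65
ee_pos: [0.4627, -0.0397, 0.1862]
tcp_rot: [0.725, 0.689, 0.001, 0.001]
force: [0.7, 0.0, 0.2]
finger_gap: 0.0444
```

Run:
```python
from look import *
to(0,-100,185)
look('s10',pts=[(x,y,z) for x in (-70,70) for y,z in ((-18.5,122),(18.5,122),(0,42))])
```

```text
feeder now [  1.2 -24.2 186.2] shift mm [-75.8  -1.9   1.3] turn [0.2 0.  0.5] t 6.65 F [0.7 0.  0.2] gap 0.0444 q [-0.33  0.32  1.83 -0.    0.98 -0.28]
```

View pics/s10c.png

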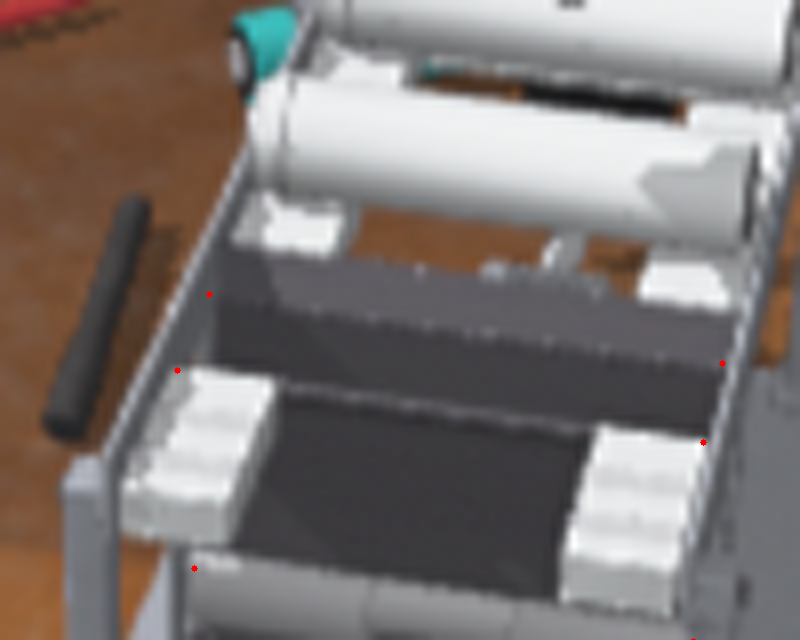

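The dummy lies on the slot floor, at image row of about 255 where I predicted it. Next, between the cells.

Request:
arm_command(
  commands=[
    {"grip": 52,"tx": -0.035,"ty": -0.001,"tz": 0,"wx": 0,"wy": 0,"wz": 0},
    {"grip": 52,"tx": -0.07,"ty": -0.002,"tz": 0,"wx": 0,"wy": 0,"wz": 0},
    {"grip": 52,"tx": -0.078,"ty": -0.002,"tz": 0,"wx": 0,"wy": 0,"wz": 0},
    {"grip": 52,"tx": -0.078,"ty": -0.002,"tz": 0,"wx": 0,"wy": 0,"wz": 0},
    {"grip": 52,"tx": -0.078,"ty": -0.002,"tz": 0,"wx": 0,"wy": 0,"wz": 0},
  ],
)

```text
time: 7.2
ee_pos: [0.4556, -0.1158, 0.1849]
tcp_rot: [0.726, 0.688, 0.0, -0.001]
force: [-0.6, -0.1, -0.1]
finger_gap: 0.0442
```

Run:
```python
from look import *
to(0,-103,108)
look('s11',box=(250,140,350,220))
```

```text
feeder now [  -1.4 -100.6  184.9] shift mm [-2.5  1.4 76.9] turn [-0.1 -0.1  0.3] t 7.2 F [-0.6 -0.1 -0.1] gap 0.0442 q [-0.49  0.33  1.82  0.    0.99 -0.43]
```

View pics/s11c.png

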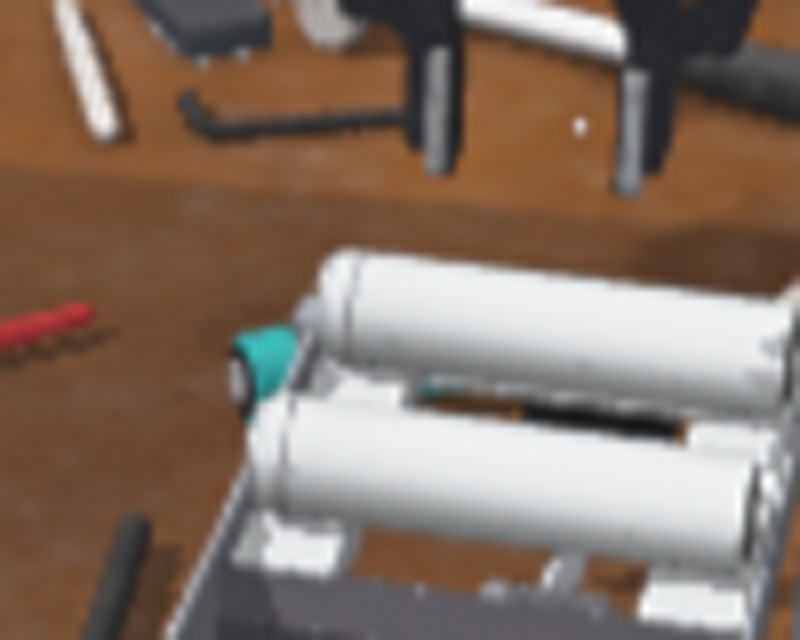

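Request:
arm_command(
  commands=[
    {"grip": 52,"tx": -0.004,"ty": 0.001,"tz": 0.02,"wx": 0,"wy": 0,"wz": 0},
    {"grip": 52,"tx": -0.004,"ty": 0.001,"tz": 0.04,"wx": 0,"wy": 0,"wz": 0},
    {"grip": 52,"tx": -0.004,"ty": 0.001,"tz": 0.055,"wx": 0,"wy": 0,"wz": 0},
    {"grip": 52,"tx": -0.004,"ty": 0.001,"tz": 0.068,"wx": 0,"wy": 0,"wz": 0},
    {"grip": 52,"tx": -0.004,"ty": 0.001,"tz": 0.077,"wx": 0,"wy": 0,"wz": 0},
  ],
)

```text
time: 7.75
ee_pos: [0.4564, -0.1192, 0.1073]
tcp_rot: [0.725, 0.689, -0.0, -0.001]
force: [-0.5, 0.4, -0.8]
finger_gap: 0.0444
```

Run:
```python
from look import *
to(0,-103,108)
look('s12',box=(250,140,350,220))
```

```text
feeder now [  -0.4 -103.9  107.3] shift mm [ 0.9  0.4 -0.7] turn [-0.1 -0.1  0.4] t 7.75 F [-0.5  0.4 -0.8] gap 0.0444 q [-0.49  0.47  1.89  0.    0.78 -0.44]
```

View pics/s12c.png

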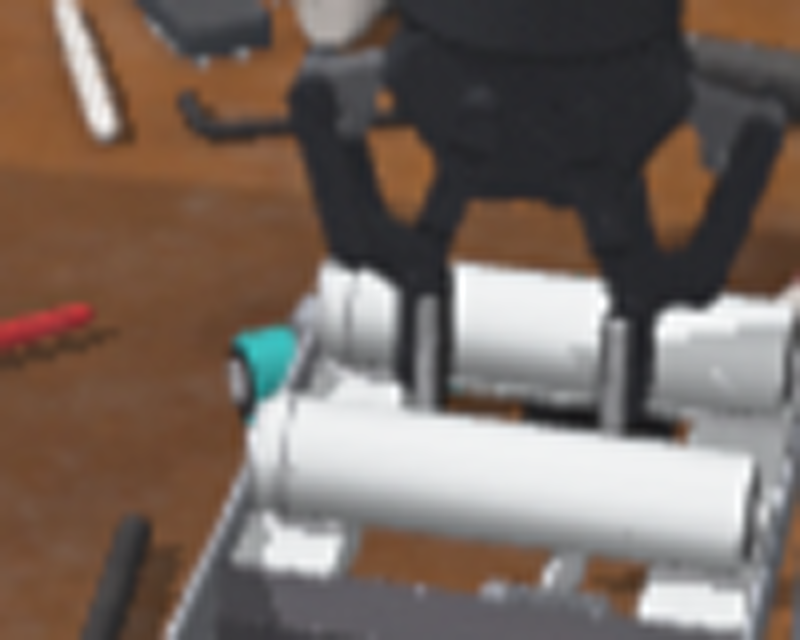

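The fingers stand behind cell 1 (column 303–330, row 190) and clear of cell 2. I push to +y.

Request:
arm_command(
  commands=[
    {"grip": 52,"tx": 0.008,"ty": 0,"tz": 0,"wx": 0,"wy": 0,"wz": 0},
    {"grip": 52,"tx": 0.014,"ty": 0,"tz": 0,"wx": 0,"wy": 0,"wz": 0},
    {"grip": 52,"tx": 0.018,"ty": 0,"tz": 0,"wx": 0,"wy": 0,"wz": 0},
    {"grip": 52,"tx": 0.022,"ty": 0,"tz": 0,"wx": 0,"wy": 0,"wz": 0},
    {"grip": 52,"tx": 0.026,"ty": 0,"tz": 0,"wx": 0,"wy": 0,"wz": 0},
  ],
)

```text
time: 8.3
ee_pos: [0.4592, -0.0953, 0.1089]
tcp_rot: [0.725, 0.688, 0.0, 0.001]
force: [0.8, -1.3, 1.4]
finger_gap: 0.0445
```

Request:
arm_command(
  commands=[
    {"grip": 52,"tx": 0.004,"ty": 0,"tz": 0,"wx": 0,"wy": 0,"wz": 0},
    {"grip": 52,"tx": 0.008,"ty": 0,"tz": 0,"wx": 0,"wy": 0,"wz": 0},
    {"grip": 52,"tx": 0.012,"ty": 0,"tz": 0,"wx": 0,"wy": 0,"wz": 0},
    {"grip": 52,"tx": 0.016,"ty": 0,"tz": 0,"wx": 0,"wy": 0,"wz": 0},
    {"grip": 52,"tx": 0.02,"ty": 0,"tz": 0,"wx": 0,"wy": 0,"wz": 0},
  ],
)

```text
time: 8.8
ee_pos: [0.4592, -0.0744, 0.108]
tcp_rot: [0.726, 0.688, -0.0, -0.0]
force: [0.3, -0.7, 0.4]
finger_gap: 0.0439
```

Run:
```python
from look import *
to(0,-54,108)
look('s13',box=(250,160,350,260))
```

```text
feeder now [ -0.3 -59.  108. ] shift mm [5.  0.3 0. ] turn [-0.  -0.   0.3] t 8.8 F [ 0.3 -0.7  0.4] gap 0.0439 q [-0.4   0.46  1.91  0.    0.77 -0.35]
```

View pics/s13c.png

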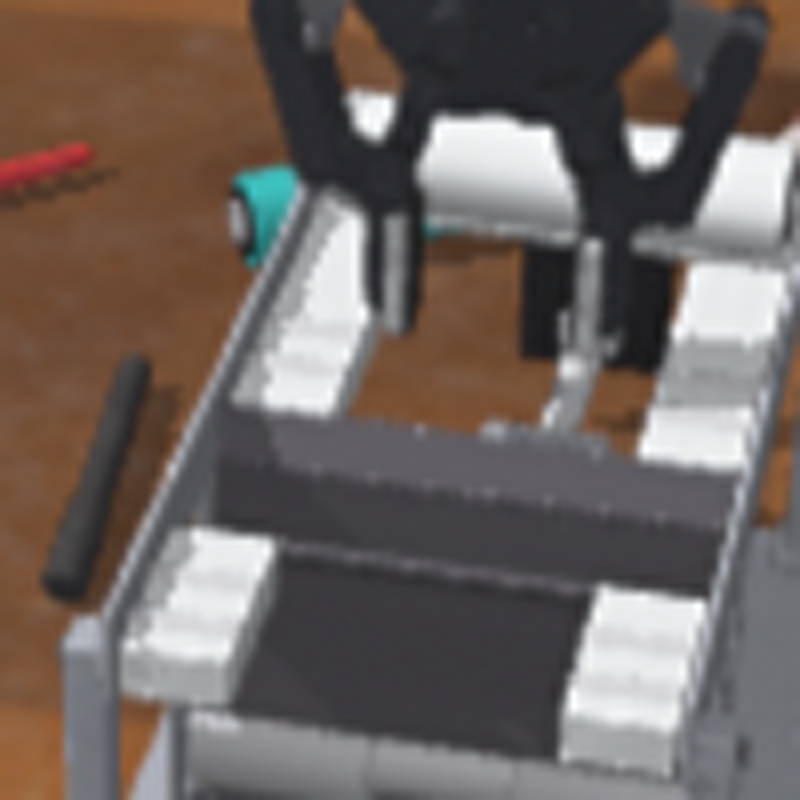

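Cell 1 has dropped in. Next I go up and behind cell 2.

Request:
arm_command(
  commands=[
    {"grip": 52,"tx": -0.003,"ty": 0,"tz": -0.025,"wx": 0,"wy": 0,"wz": 0},
    {"grip": 52,"tx": -0.003,"ty": 0,"tz": -0.06,"wx": 0,"wy": 0,"wz": 0},
    {"grip": 52,"tx": -0.02,"ty": 0,"tz": -0.08,"wx": 0,"wy": 0,"wz": 0},
    {"grip": 52,"tx": -0.06,"ty": 0,"tz": -0.08,"wx": 0,"wy": 0,"wz": 0},
    {"grip": 52,"tx": -0.1,"ty": 0,"tz": -0.08,"wx": 0,"wy": 0,"wz": 0},
  ],
)

```text
time: 9.35
ee_pos: [0.4545, -0.1754, 0.1892]
tcp_rot: [0.725, 0.689, 0.0, 0.001]
force: [0.3, -0.8, -0.5]
finger_gap: 0.0443
```

Request:
arm_command(
  commands=[
    {"grip": 52,"tx": -0.02,"ty": 0,"tz": 0,"wx": 0,"wy": 0,"wz": 0},
    {"grip": 52,"tx": -0.028,"ty": 0,"tz": 0,"wx": 0,"wy": 0,"wz": 0},
    {"grip": 52,"tx": -0.028,"ty": 0,"tz": 0,"wx": 0,"wy": 0,"wz": 0},
    {"grip": 52,"tx": -0.028,"ty": 0,"tz": 0.02,"wx": 0,"wy": 0,"wz": 0},
    {"grip": 52,"tx": -0.028,"ty": 0,"tz": 0.035,"wx": 0,"wy": 0,"wz": 0},
  ],
)

```text
time: 9.85
ee_pos: [0.4522, -0.201, 0.1526]
tcp_rot: [0.725, 0.688, 0.0, -0.0]
force: [-0.1, 0.1, 0.1]
finger_gap: 0.0443
```

Run:
```python
from look import *
to(0,-187,108)
look('s14',box=(250,130,350,230))
look('t14',box=(180,180,360,300),k=4,cam='top')
```

```text
feeder now [   0.2 -185.8  152.6] shift mm [-1.2 -0.2 44.6] turn [-0.  -0.1  0.4] t 9.85 F [-0.1  0.1  0.1] gap 0.0443 q [-0.64  0.41  1.8   0.    0.93 -0.59]
```

View pics/s14c.png

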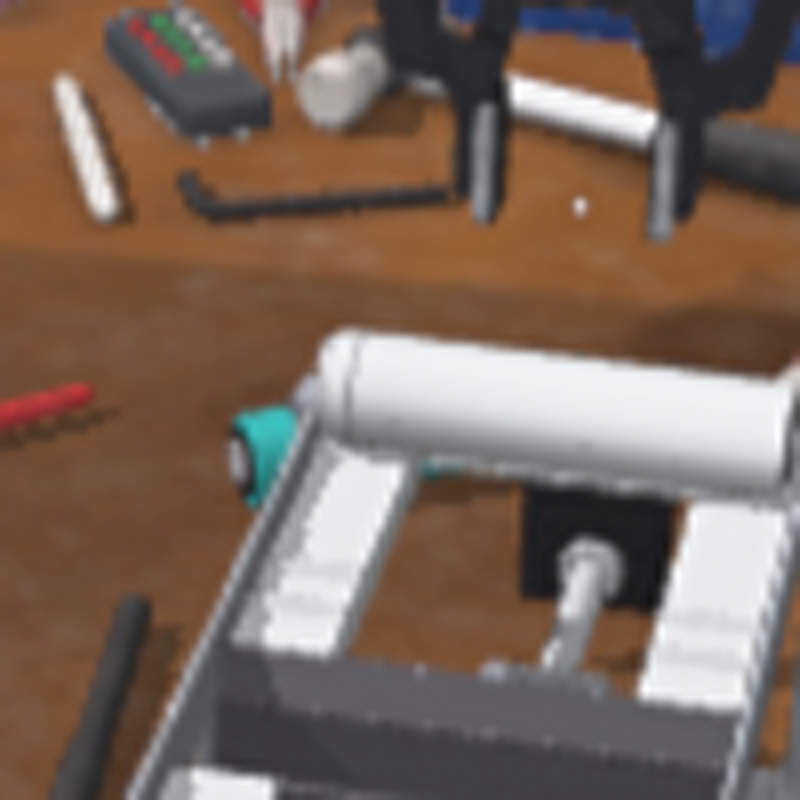

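View pics/t14c.png

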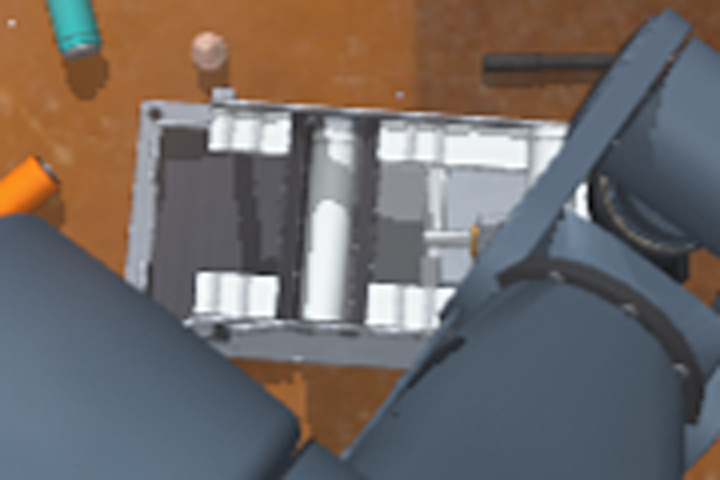

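The top view shows cell 1 lying square in the slot at (262,235). I go down behind cell 2 and push it.

Request:
arm_command(
  commands=[
    {"grip": 52,"tx": -0.002,"ty": 0,"tz": 0.02,"wx": 0,"wy": 0,"wz": 0},
    {"grip": 52,"tx": -0.002,"ty": 0,"tz": 0.038,"wx": 0,"wy": 0,"wz": 0},
    {"grip": 52,"tx": -0.001,"ty": 0,"tz": 0.045,"wx": 0,"wy": 0,"wz": 0},
    {"grip": 52,"tx": 0.003,"ty": 0,"tz": 0.045,"wx": 0,"wy": 0,"wz": 0},
    {"grip": 52,"tx": 0.008,"ty": 0,"tz": 0.045,"wx": 0,"wy": 0,"wz": 0},
  ],
)

```text
time: 10.45
ee_pos: [0.4534, -0.1943, 0.1088]
tcp_rot: [0.726, 0.688, 0.0, 0.0]
force: [-0.4, -0.1, 0.1]
finger_gap: 0.0447
```

Request:
arm_command(
  commands=[
    {"grip": 52,"tx": 0.004,"ty": 0,"tz": 0,"wx": 0,"wy": 0,"wz": 0},
    {"grip": 52,"tx": 0.008,"ty": 0,"tz": 0,"wx": 0,"wy": 0,"wz": 0},
    {"grip": 52,"tx": 0.012,"ty": 0,"tz": 0,"wx": 0,"wy": 0,"wz": 0},
    {"grip": 52,"tx": 0.017,"ty": 0,"tz": 0,"wx": 0,"wy": 0,"wz": 0},
    {"grip": 52,"tx": 0.023,"ty": 0,"tz": 0,"wx": 0,"wy": 0,"wz": 0},
  ],
)

```text
time: 10.95
ee_pos: [0.4541, -0.1712, 0.1082]
tcp_rot: [0.726, 0.688, 0.0, -0.0]
force: [0.1, 0.6, 0.7]
finger_gap: 0.0445
```

Run:
```python
from look import *
to(0,-56,108)
look('s15',box=(250,130,350,230))
```

```text
feeder now [   0.4 -155.9  108.2] shift mm [99.9  0.1  0.3] turn [-0.  -0.   0.3] t 10.95 F [0.1 0.6 0.7] gap 0.0445 q [-0.59  0.48  1.86  0.    0.8  -0.54]
```

View pics/s15c.png

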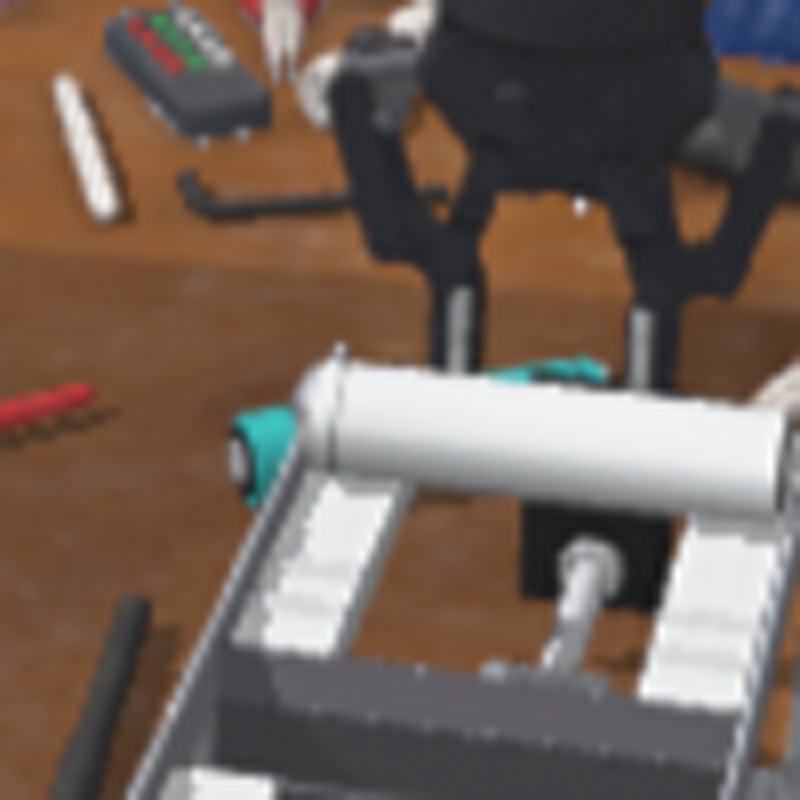

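Cell 2 is over its rib and ahead of the fingers. I carry on.

Request:
arm_command(
  commands=[
    {"grip": 52,"tx": 0.008,"ty": 0,"tz": 0,"wx": 0,"wy": 0,"wz": 0},
    {"grip": 52,"tx": 0.016,"ty": 0,"tz": 0,"wx": 0,"wy": 0,"wz": 0},
    {"grip": 52,"tx": 0.024,"ty": 0,"tz": 0,"wx": 0,"wy": 0,"wz": 0},
    {"grip": 52,"tx": 0.032,"ty": 0,"tz": 0,"wx": 0,"wy": 0,"wz": 0},
    {"grip": 52,"tx": 0.04,"ty": 0,"tz": 0,"wx": 0,"wy": 0,"wz": 0},
  ],
)

```text
time: 11.5
ee_pos: [0.4563, -0.1309, 0.1081]
tcp_rot: [0.726, 0.688, 0.0, -0.0]
force: [-0.6, -0.2, -0.6]
finger_gap: 0.0448
```

Request:
arm_command(
  commands=[
    {"grip": 52,"tx": 0.006,"ty": 0,"tz": 0,"wx": 0,"wy": 0,"wz": 0},
    {"grip": 52,"tx": 0.012,"ty": 0,"tz": 0,"wx": 0,"wy": 0,"wz": 0},
    {"grip": 52,"tx": 0.018,"ty": 0,"tz": 0,"wx": 0,"wy": 0,"wz": 0},
    {"grip": 52,"tx": 0.024,"ty": 0,"tz": 0,"wx": 0,"wy": 0,"wz": 0},
    {"grip": 52,"tx": 0.03,"ty": 0,"tz": 0,"wx": 0,"wy": 0,"wz": 0},
  ],
)

```text
time: 12.0
ee_pos: [0.4577, -0.1011, 0.108]
tcp_rot: [0.726, 0.688, 0.0, -0.0]
force: [0.4, 0.5, -0.6]
finger_gap: 0.0446
```

Run:
```python
from look import *
to(0,-56,108)
look('s16',box=(250,150,350,250))
```

```text
feeder now [-1.00e-01 -8.58e+01  1.08e+02] shift mm [29.8  0.3  0.1] turn [-0.  -0.   0.3] t 12.0 F [ 0.4  0.5 -0.6] gap 0.0446 q [-0.46  0.46  1.9   0.    0.78 -0.4 ]
```

View pics/s16c.png

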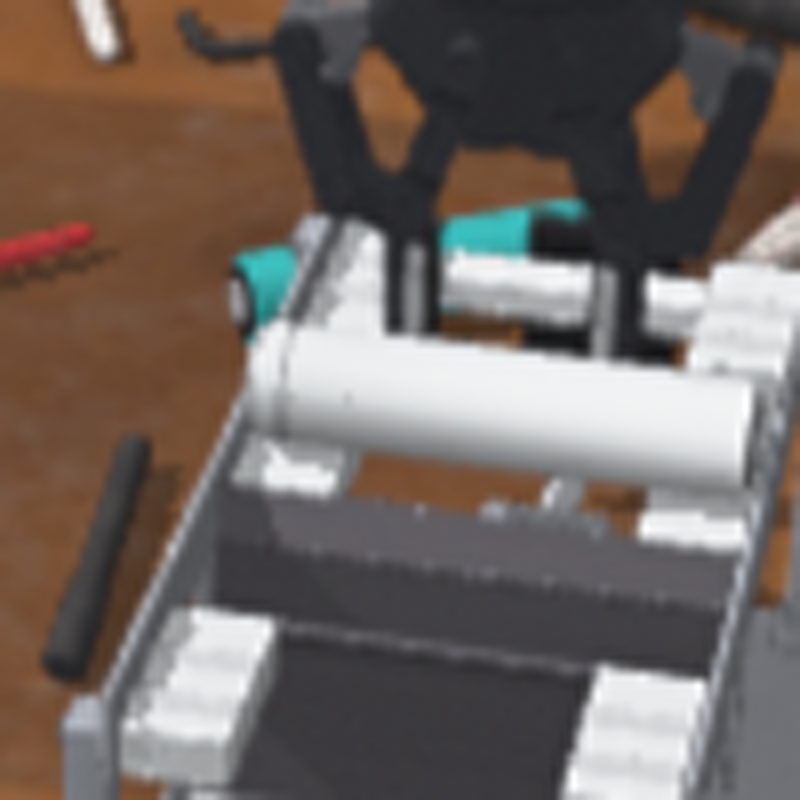

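Cell 2 now sits on the inner seat. I push it on over the mouth edge.

Request:
arm_command(
  commands=[
    {"grip": 52,"tx": 0.004,"ty": 0,"tz": 0,"wx": 0,"wy": 0,"wz": 0},
    {"grip": 52,"tx": 0.008,"ty": 0,"tz": 0,"wx": 0,"wy": 0,"wz": 0},
    {"grip": 52,"tx": 0.012,"ty": 0,"tz": 0,"wx": 0,"wy": 0,"wz": 0},
    {"grip": 52,"tx": 0.016,"ty": 0,"tz": 0,"wx": 0,"wy": 0,"wz": 0},
    {"grip": 52,"tx": 0.02,"ty": 0,"tz": 0,"wx": 0,"wy": 0,"wz": 0},
  ],
)

```text
time: 12.55
ee_pos: [0.4588, -0.0814, 0.108]
tcp_rot: [0.726, 0.688, 0.0, -0.0]
force: [-0.8, 0.2, -0.3]
finger_gap: 0.0444
```

Request:
arm_command(
  commands=[
    {"grip": 52,"tx": 0.004,"ty": 0,"tz": 0,"wx": 0,"wy": 0,"wz": 0},
    {"grip": 52,"tx": 0.009,"ty": 0,"tz": 0,"wx": 0,"wy": 0,"wz": 0},
    {"grip": 52,"tx": 0.009,"ty": 0,"tz": 0,"wx": 0,"wy": 0,"wz": 0},
    {"grip": 52,"tx": 0.005,"ty": 0,"tz": 0,"wx": 0,"wy": 0,"wz": 0},
    {"grip": 52,"tx": 0.0,"ty": 0,"tz": -0.005,"wx": 0,"wy": 0,"wz": 0},
  ],
)

```text
time: 13.05
ee_pos: [0.4585, -0.082, 0.1129]
tcp_rot: [0.726, 0.688, -0.0, -0.001]
force: [-0.2, -0.2, 0.4]
finger_gap: 0.0441
```

Run:
```python
from look import *
to(0,-275,200)
look('s17',box=(250,150,350,250))
look('t17',box=(180,180,360,300),k=4,cam='top')
```

```text
feeder now [ -0.5 -66.6 112.9] shift mm [-208.4   -0.9  -87.2] turn [-0.1 -0.   0.3] t 13.05 F [-0.2 -0.2  0.4] gap 0.0441 q [-0.42  0.45  1.9  -0.    0.79 -0.36]
```

View pics/s17c.png

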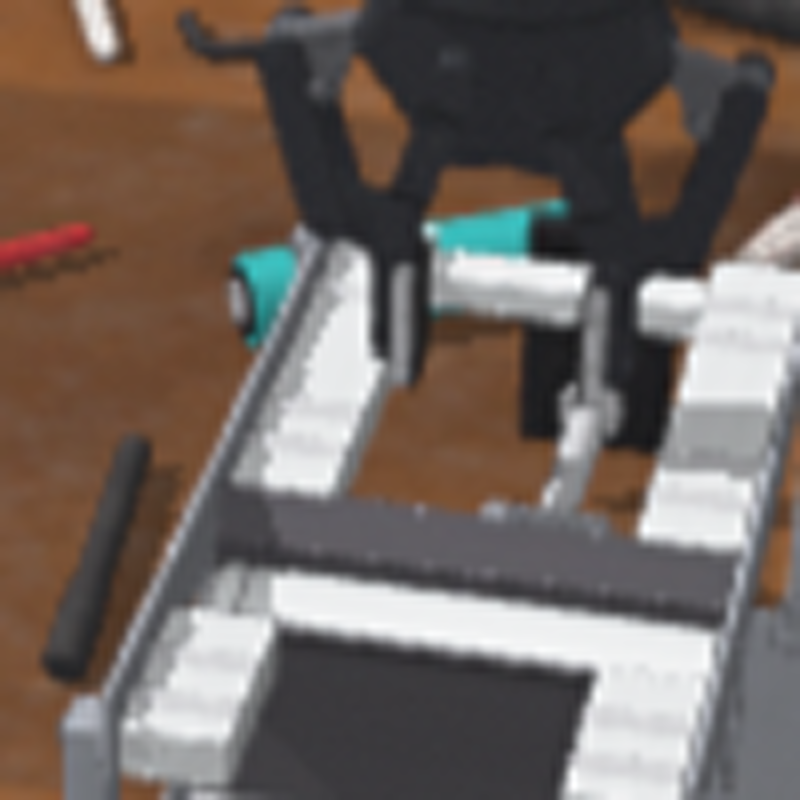

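View pics/t17c.png

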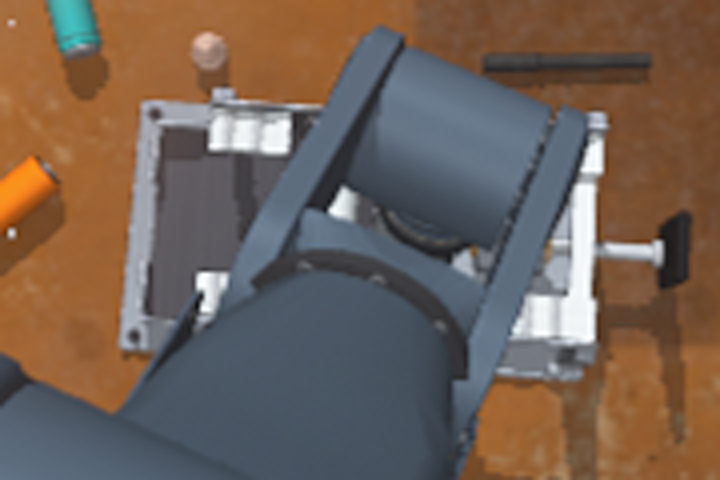

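All three pieces are in: cell 2 shows at the top of the slot, side (312,226). Next comes the slide. I go up, then right of the plate, and shut the fingers.

Request:
arm_command(
  commands=[
    {"grip": 52,"tx": -0.005,"ty": 0,"tz": -0.025,"wx": 0,"wy": 0,"wz": 0},
    {"grip": 52,"tx": -0.02,"ty": 0,"tz": -0.065,"wx": 0,"wy": 0,"wz": 0},
    {"grip": 52,"tx": -0.05,"ty": 0,"tz": -0.085,"wx": 0,"wy": 0,"wz": 0},
    {"grip": 52,"tx": -0.095,"ty": 0,"tz": -0.085,"wx": 0,"wy": 0,"wz": 0},
    {"grip": 52,"tx": -0.14,"ty": 0,"tz": -0.085,"wx": 0,"wy": 0,"wz": 0},
  ],
)

```text
time: 13.65
ee_pos: [0.4519, -0.2234, 0.1996]
tcp_rot: [0.725, 0.688, 0.0, 0.002]
force: [1.1, 0.2, -0.1]
finger_gap: 0.0442
```

Request:
arm_command(
  commands=[
    {"grip": 0,"tx": -0.04,"ty": 0,"tz": 0,"wx": 0,"wy": 0,"wz": 0},
    {"grip": 0,"tx": -0.072,"ty": 0,"tz": 0,"wx": 0,"wy": 0,"wz": 0},
    {"grip": 0,"tx": -0.08,"ty": 0,"tz": 0,"wx": 0,"wy": 0,"wz": 0},
    {"grip": 0,"tx": -0.08,"ty": 0,"tz": 0.03,"wx": 0,"wy": 0,"wz": 0},
    {"grip": 0,"tx": -0.08,"ty": 0,"tz": 0.05,"wx": 0,"wy": 0,"wz": 0},
  ],
)

```text
time: 14.15
ee_pos: [0.4466, -0.3011, 0.1472]
tcp_rot: [0.726, 0.688, 0.0, -0.001]
force: [0.3, 0.5, -0.6]
finger_gap: -0.0001
```

Run:
```python
from look import *
to(0,-285,75)
y,z=W2F(ctrl.state()['ee_pos'])[1:]
look('s18',box=(250,90,370,180),k=6,pts=[(0,y,z),(25,-240,108),(-25,-240,108),(0,0,134)])
look('t18',box=(200,180,380,300),k=4,cam='top',pts=[(25,-250,108),(-25,-250,108)])
```

```text
feeder now [   0.5 -286.1  147.2] shift mm [ 1.  -0.5 72.2] turn [-0.  -0.1  0.3] t 14.15 F [ 0.3  0.5 -0.6] gap -0.0001 q [-0.8   0.48  1.7   0.    0.97 -0.75]
```

View pics/s18c.png

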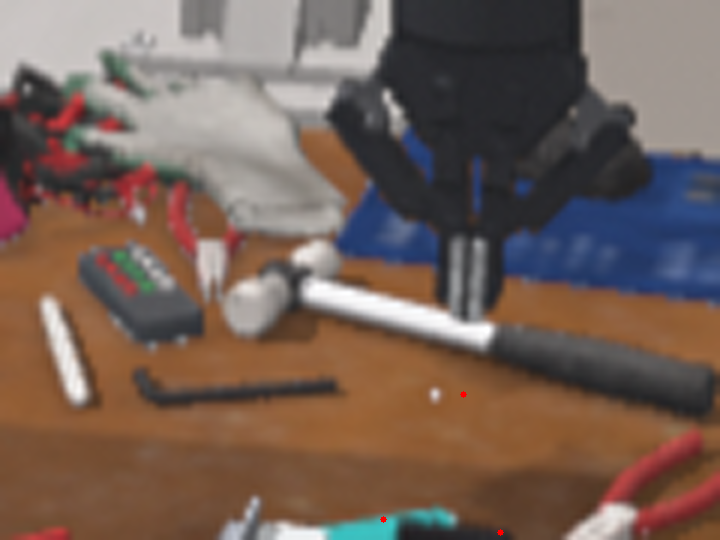

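View pics/t18c.png

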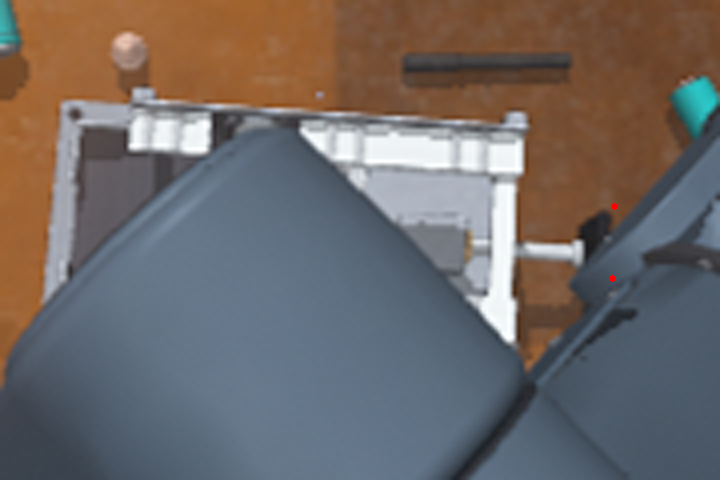

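Run:
```python
from look import *
s=dict(vfov=45.76465258146291,cx=282.5576141423177,cy=210.7787202552609,eye=np.array([0.37252352,0.847979,0.72468211]),attitude=np.array([-0.07435757,0.87631291,-0.47457025,0.03646518]),color=np.zeros((420,560,3)))
for y in (-286,-275): 
  for z in (147,160,175,180,185,190): print(y,z,((proj(s,F2W(0,y,z))-[250,90])*6+3).round())
```

```text
-286 147 [463. 395.]
-286 160 [465. 367.]
-286 175 [467. 335.]
-286 180 [467. 324.]
-286 185 [468. 314.]
-286 190 [469. 303.]
-275 147 [459. 406.]
-275 160 [461. 379.]
-275 175 [463. 346.]
-275 180 [464. 336.]
-275 185 [464. 325.]
-275 190 [465. 314.]
```

Request:
arm_command(
  commands=[
    {"grip": 0,"tx": 0.001,"ty": 0,"tz": 0.03,"wx": 0,"wy": 0,"wz": 0},
    {"grip": 0,"tx": 0.001,"ty": 0,"tz": 0.06,"wx": 0,"wy": 0,"wz": 0},
    {"grip": 0,"tx": 0.001,"ty": 0,"tz": 0.08,"wx": 0,"wy": 0,"wz": 0},
    {"grip": 0,"tx": 0.001,"ty": 0,"tz": 0.092,"wx": 0,"wy": 0,"wz": 0},
    {"grip": 0,"tx": 0.001,"ty": 0,"tz": 0.097,"wx": 0,"wy": 0,"wz": 0},
  ],
)

```text
time: 14.75
ee_pos: [0.4474, -0.3001, 0.0508]
tcp_rot: [0.726, 0.688, 0.0, -0.0]
force: [-0.0, 0.6, 0.3]
finger_gap: -0.0001
```

Run:
```python
from look import *
to(0,-265,50)
y,z=W2F(ctrl.state()['ee_pos'])[1:]
look('s19',box=(260,100,360,210),k=5,pts=[(0,y,z),(25,-240,108),(-25,-240,108),(25,-240,24)])
```

```text
feeder now [   1.2 -285.    50.8] shift mm [20.  -1.1  0.9] turn [-0.  -0.   0.3] t 14.75 F [-0.   0.6  0.3] gap -0.0001 q [-0.8   0.63  1.77  0.    0.75 -0.75]
```

View pics/s19c.png

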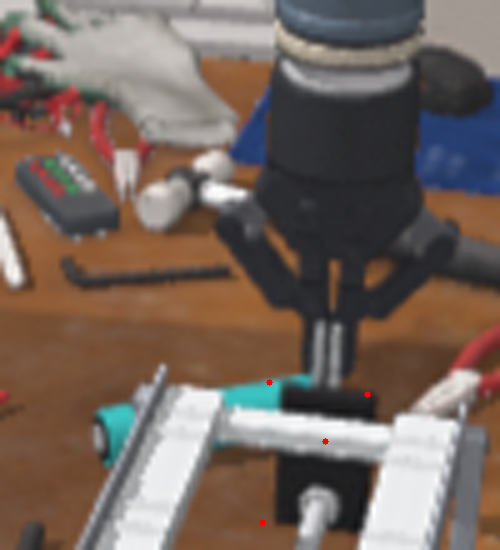

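The fingers stand behind the plate: tips at column 325, the plate spanning 317–336 px in the full picture. They overlap the plate's upper edge, so I go 10 mm lower and approach.

Request:
arm_command(
  commands=[
    {"grip": 0,"tx": 0.0,"ty": -0.001,"tz": 0.006,"wx": 0,"wy": 0,"wz": 0},
    {"grip": 0,"tx": 0.003,"ty": -0.002,"tz": 0.01,"wx": 0,"wy": 0,"wz": 0},
    {"grip": 0,"tx": 0.01,"ty": -0.003,"tz": 0.01,"wx": 0,"wy": 0,"wz": 0},
    {"grip": 0,"tx": 0.018,"ty": -0.003,"tz": 0.01,"wx": 0,"wy": 0,"wz": 0},
    {"grip": 0,"tx": 0.026,"ty": -0.003,"tz": 0.01,"wx": 0,"wy": 0,"wz": 0},
  ],
)

```text
time: 15.3
ee_pos: [0.4457, -0.2736, 0.0414]
tcp_rot: [0.726, 0.688, 0.0, 0.0]
force: [-0.2, 0.5, -1.1]
finger_gap: 0.0001
```

Run:
```python
from look import *
to(0,-223,41)
look('s20',box=(250,120,350,220),k=6)
```

```text
feeder now [  -2.  -258.6   41.4] shift mm [35.6  2.2  0.4] turn [0.  0.  0.3] t 15.3 F [-0.2  0.5 -1.1] gap 0.0001 q [-0.76  0.63  1.81  0.    0.7  -0.71]
```

View pics/s20c.png

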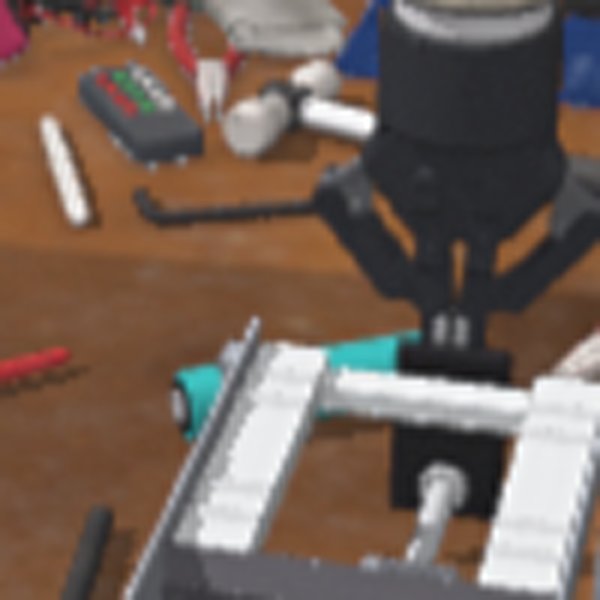

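The fingers stand against the plate at (325,179). I push in steps.

Request:
arm_command(
  commands=[
    {"grip": 0,"tx": 0.005,"ty": 0,"tz": 0,"wx": 0,"wy": 0,"wz": 0},
    {"grip": 0,"tx": 0.011,"ty": 0,"tz": 0,"wx": 0,"wy": 0,"wz": 0},
    {"grip": 0,"tx": 0.017,"ty": 0,"tz": 0,"wx": 0,"wy": 0,"wz": 0},
    {"grip": 0,"tx": 0.023,"ty": 0,"tz": 0,"wx": 0,"wy": 0,"wz": 0},
    {"grip": 0,"tx": 0.028,"ty": 0,"tz": 0,"wx": 0,"wy": 0,"wz": 0},
  ],
)

```text
time: 15.85
ee_pos: [0.4478, -0.2494, 0.0416]
tcp_rot: [0.725, 0.689, -0.001, 0.003]
force: [-3.1, -7.5, -1.2]
finger_gap: 0.0001
```

Run:
```python
from look import *
to(0,-220,41)
look('s21',box=(230,120,350,320),k=4)
```

```text
feeder now [  -1.3 -234.4   41.6] shift mm [14.4  1.4  0.5] turn [0.1 0.3 0.4] t 15.85 F [-3.1 -7.5 -1.2] gap 0.0001 q [-0.72  0.62  1.84 -0.    0.67 -0.67]
```

View pics/s21c.png

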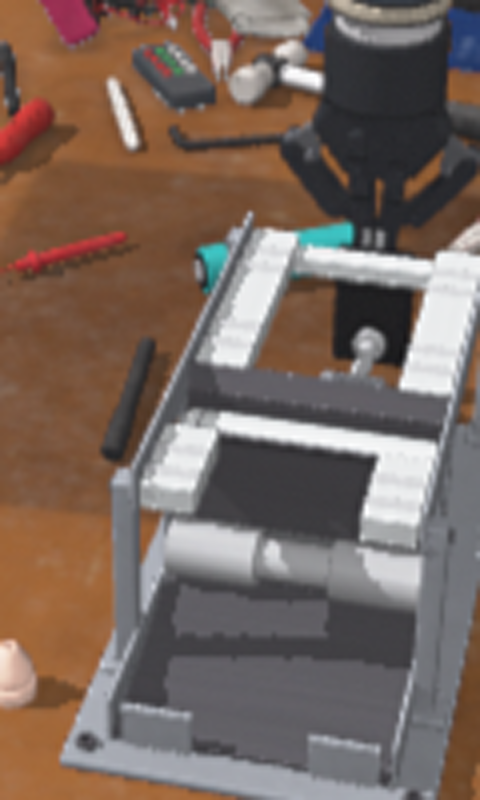

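The slide is moving at 8 N, and the dummy is coming out from under the slot (side (300,260)). On to the stop.

Request:
arm_command(
  commands=[
    {"grip": 0,"tx": 0.004,"ty": 0,"tz": 0,"wx": 0,"wy": 0,"wz": 0},
    {"grip": 0,"tx": 0.007,"ty": 0,"tz": 0,"wx": 0,"wy": 0,"wz": 0},
    {"grip": 0,"tx": 0.01,"ty": 0,"tz": 0,"wx": 0,"wy": 0,"wz": 0},
    {"grip": 0,"tx": 0.012,"ty": 0,"tz": 0,"wx": 0,"wy": 0,"wz": 0},
    {"grip": 0,"tx": 0.013,"ty": 0,"tz": 0,"wx": 0,"wy": 0,"wz": 0},
  ],
)

```text
time: 16.4
ee_pos: [0.4488, -0.2368, 0.0416]
tcp_rot: [0.725, 0.689, -0.001, 0.003]
force: [-3.5, -10.3, -2.4]
finger_gap: -0.0
```

Run:
```python
from look import *
to(0,-220,41)
look('s22',box=(230,120,350,320),k=4)
```

```text
feeder now [  -1.1 -221.7   41.6] shift mm [1.7 1.1 0.6] turn [0.1 0.3 0.4] t 16.4 F [ -3.5 -10.3  -2.4] gap -0.0 q [-0.7   0.62  1.86 -0.01  0.66 -0.65]
```

View pics/s22c.png

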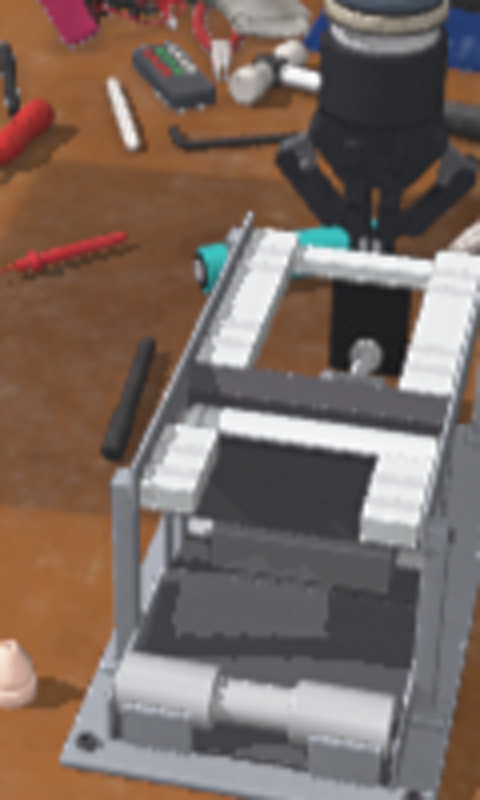

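The dummy is in the pocket (side (293,294)). The force is only 10 N, so I push on to feel the end stop.

Request:
arm_command(
  commands=[
    {"grip": 0,"tx": 0.001,"ty": 0,"tz": 0,"wx": 0,"wy": 0,"wz": 0},
    {"grip": 0,"tx": 0.002,"ty": 0,"tz": 0,"wx": 0,"wy": 0,"wz": 0},
    {"grip": 0,"tx": 0.003,"ty": 0,"tz": 0,"wx": 0,"wy": 0,"wz": 0},
    {"grip": 0,"tx": 0.004,"ty": 0,"tz": 0,"wx": 0,"wy": 0,"wz": 0},
    {"grip": 0,"tx": 0.004,"ty": 0,"tz": 0,"wx": 0,"wy": 0,"wz": 0},
  ],
)

```text
time: 16.95
ee_pos: [0.449, -0.2356, 0.0417]
tcp_rot: [0.724, 0.689, -0.003, 0.004]
force: [-6.3, -16.7, -4.0]
finger_gap: 0.0003
```

```bash
python3 go.py 0 -220 41
```

```text
feeder now [  -0.9 -220.5   41.7] shift mm [0.5 0.9 0.7] turn [0.2 0.6 0.5] t 16.95 F [ -6.3 -16.7  -4. ] gap 0.0003 q [-0.7   0.62  1.86 -0.01  0.66 -0.64]
```

The TCP moved only 1 mm for 4 mm commanded, and the force rose to 18 N, so this is the stop. One small further nudge, then back.

Request:
arm_command(
  commands=[
    {"grip": 0,"tx": 0.002,"ty": 0,"tz": 0,"wx": 0,"wy": 0,"wz": 0},
    {"grip": 0,"tx": 0.003,"ty": 0,"tz": 0,"wx": 0,"wy": 0,"wz": 0},
    {"grip": 0,"tx": 0.003,"ty": 0,"tz": 0,"wx": 0,"wy": 0,"wz": 0},
    {"grip": 0,"tx": 0.003,"ty": 0,"tz": 0,"wx": 0,"wy": 0,"wz": 0},
    {"grip": 0,"tx": 0.003,"ty": 0,"tz": 0,"wx": 0,"wy": 0,"wz": 0},
  ],
)

```text
time: 17.45
ee_pos: [0.4492, -0.2357, 0.0418]
tcp_rot: [0.724, 0.69, -0.004, 0.006]
force: [-12.0, -26.5, -6.6]
finger_gap: 0.0001
```

Request:
arm_command(
  commands=[
    {"grip": 0,"tx": -0.008,"ty": 0,"tz": 0,"wx": 0,"wy": 0,"wz": 0},
    {"grip": 0,"tx": -0.018,"ty": 0,"tz": 0,"wx": 0,"wy": 0,"wz": 0},
    {"grip": 0,"tx": -0.028,"ty": 0,"tz": 0,"wx": 0,"wy": 0,"wz": 0},
    {"grip": 0,"tx": -0.038,"ty": 0,"tz": 0,"wx": 0,"wy": 0,"wz": 0},
    {"grip": 0,"tx": -0.048,"ty": 0,"tz": 0,"wx": 0,"wy": 0,"wz": 0},
  ],
)

```text
time: 17.95
ee_pos: [0.446, -0.2759, 0.0415]
tcp_rot: [0.726, 0.688, -0.0, 0.001]
force: [-0.3, 0.5, -0.6]
finger_gap: 0.0003
```

Request:
arm_command(
  commands=[
    {"grip": 0,"tx": -0.01,"ty": 0,"tz": 0,"wx": 0,"wy": 0,"wz": 0},
    {"grip": 0,"tx": -0.025,"ty": 0,"tz": 0,"wx": 0,"wy": 0,"wz": 0},
    {"grip": 0,"tx": -0.035,"ty": 0,"tz": -0.01,"wx": 0,"wy": 0,"wz": 0},
    {"grip": 0,"tx": -0.04,"ty": 0,"tz": -0.045,"wx": 0,"wy": 0,"wz": 0},
    {"grip": 0,"tx": -0.04,"ty": 0,"tz": -0.08,"wx": 0,"wy": 0,"wz": 0},
  ],
)

```text
time: 18.45
ee_pos: [0.4431, -0.3149, 0.1212]
tcp_rot: [0.726, 0.688, 0.0, -0.001]
force: [1.0, -0.5, -1.3]
finger_gap: 0.0
```

Run:
```python
from look import *
to(0,-300,120)
look('s23',box=(230,120,350,320),k=4,pts=[(0,-250,108)])
s=look('t23',box=(180,180,360,300),k=4,cam='top',pts=[(x,118,31) for x in (-70,70)])
```

```text
feeder now [  -2.2 -300.1  121.2] shift mm [0.1 2.2 1.2] turn [-0.1 -0.1  0.3] t 18.45 F [ 1.  -0.5 -1.3] gap 0.0 q [-0.82  0.52  1.71  0.    0.92 -0.77]
```

View pics/s23c.png

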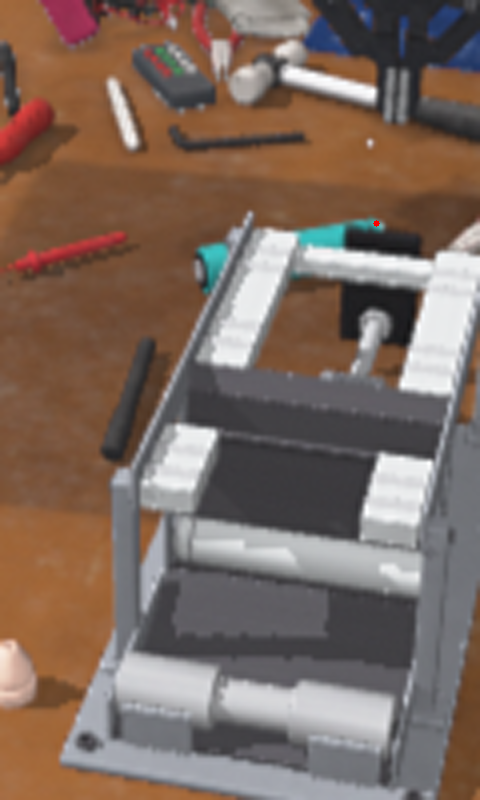

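View pics/t23c.png

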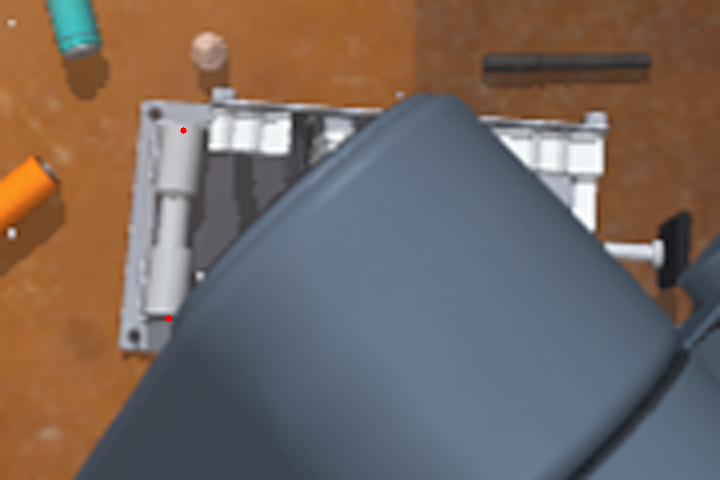

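The slide is back out, the dummy is in the pocket and one cell is at the slot floor. I move the arm clear and check that nothing moves.

Request:
arm_command(
  commands=[
    {"grip": 0,"tx": -0.03,"ty": -0.02,"tz": -0.02,"wx": 0,"wy": 0,"wz": 0},
    {"grip": 0,"tx": -0.07,"ty": -0.04,"tz": -0.04,"wx": 0,"wy": 0,"wz": 0},
    {"grip": 0,"tx": -0.1,"ty": -0.05,"tz": -0.05,"wx": 0,"wy": 0,"wz": 0},
    {"grip": 0,"tx": -0.13,"ty": -0.06,"tz": -0.05,"wx": 0,"wy": 0,"wz": 0},
    {"grip": 0,"tx": -0.15,"ty": -0.06,"tz": -0.05,"wx": 0,"wy": 0,"wz": 0},
  ],
)

```text
time: 19.05
ee_pos: [0.3741, -0.463, 0.1709]
tcp_rot: [0.726, 0.687, -0.0, -0.0]
force: [0.5, -0.3, 0.6]
finger_gap: -0.0003
```

Request:
arm_command(
  commands=[
    {"grip": 0,"tx": -0.03,"ty": -0.02,"tz": 0,"wx": 0,"wy": 0,"wz": 0},
    {"grip": 0,"tx": -0.05,"ty": -0.04,"tz": 0,"wx": 0,"wy": 0,"wz": 0},
    {"grip": 0,"tx": -0.05,"ty": -0.04,"tz": 0,"wx": 0,"wy": 0,"wz": 0},
    {"grip": 0,"tx": -0.05,"ty": -0.04,"tz": 0,"wx": 0,"wy": 0,"wz": 0},
    {"grip": 0,"tx": -0.05,"ty": -0.04,"tz": 0,"wx": 0,"wy": 0,"wz": 0},
  ],
)

```text
time: 19.55
ee_pos: [0.3334, -0.5076, 0.1705]
tcp_rot: [0.725, 0.688, 0.001, -0.001]
force: [-0.8, 0.2, 0.8]
finger_gap: -0.0
```

Run:
```python
from look import *
to(0,-300,120)
s=look('s24',box=(230,150,350,320),k=4,pts=[])
a=cv2.imread('pics/s23.png')[235:320,230:350]; b=s['color'][235:320,230:350]; d=cv2.absdiff(a,b).max(2); print('diff px',(d>25).sum(), np.argwhere(d>25)[:5]+[235,230])
look('t24',box=(180,180,360,300),k=4,cam='top',pts=[])
P=lambda *p: proj(s,F2W(*p)).round(1)
print('slot cell',P(70,-3,43),P(-70,-3,43),'upper',P(0,0,92),P(0,-2,76+16.5))
```

```text
feeder now [-100.3 -498.8  170.5] shift mm [198.1 101.6  50.8] turn [-0.  -0.1  0.4] t 19.55 F [-0.8  0.2  0.8] gap -0.0 q [-1.17  0.53  1.5   0.    1.11 -1.12]
diff px 0 []
slot cell [274.1 249.4] [336.4 258.5] upper [305.3 236.8] [305.5 236.1]
```

View pics/s24c.png

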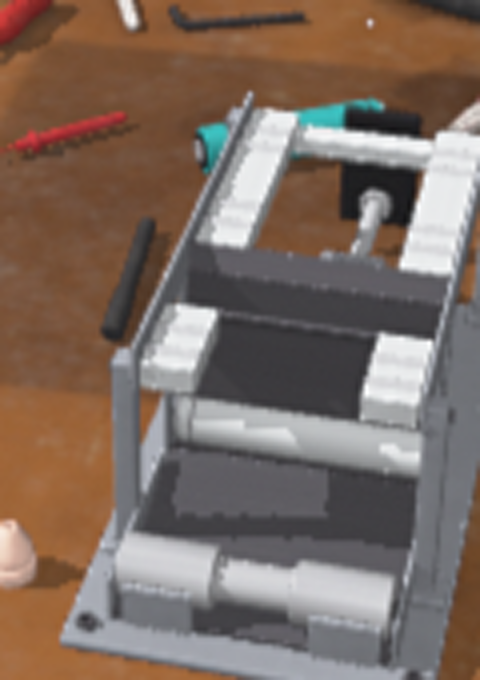

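View pics/t24c.png

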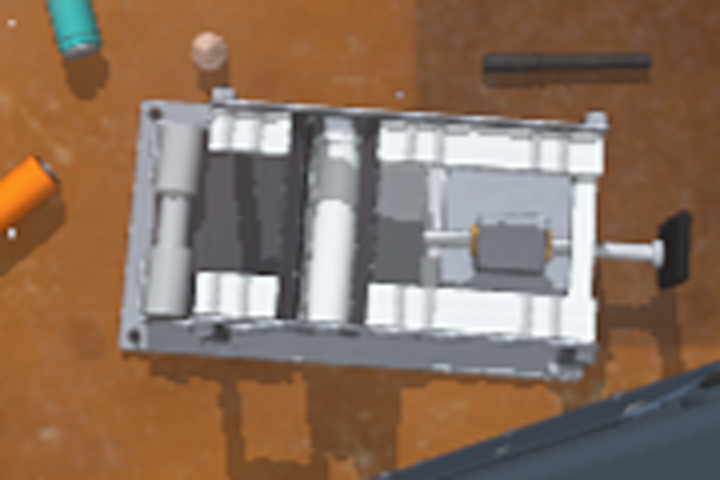

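The pictures show the dummy in the pocket (top (224,235)), a cell lying square in the slot (top (263,235)), the other cell below it at the slot floor (side (305,257)), and the plate back at rest. No pixel changed over 1.1 s, so I hand in.

Run:
```python
from workcell import ctrl
print(ctrl.sign_off())
```

```text
the job is handed in; nothing more can be done
None
```

The job is done and handed in at about 19.7 s of the 61 s allowed. I rolled the dummy off the left shelf into the slot first, then the inner cell, then the outer cell. I pushed the slide in once to its stop and let it spring back.

**Last checks:**
- **Dummy:** it lies in the pick-up pocket.
- **Cells:** both are stacked square in the magazine, one at the slot floor and one on it.
- **Slide:** it is back at rest. The push ended at the stop with a peak of about 30 N; the plate did not move on when I pressed harder.
- **Stability:** two side pictures 1.1 s apart showed no change in the magazine or pocket, with the arm well clear.
- **Look-alikes:** I did not touch the orange or turquoise ones.

**A check that disagreed:** in the side camera the fingertips appeared about 30–40 mm higher than the reported TCP height. My first approach to the dummy passed over it without touching it. I set the heights from the pictures and contact instead. I did not find the cause.

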